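Pry the snap-fit cover off a drive enclosure

ROBOT

A 7-joint arm with a two-finger parallel gripper is mounted at the origin on the work surface. World frame = base frame: x ahead of the robot, y to its left, z up, the work surface at z = 0. Lengths are in mm, angles in rad, forces in N, time in s.
With the tool pointing down it reaches from about 425 to 825 mm from the base axis. Payload 3.6 kg.
Tool frame: the origin (TCP) lies between the finger pads, 19 mm behind the fingertips; this is the grasp point; z points along the fingers, y is the line along which they close (so a half turn about z gives the same grasp; the last joint's range is limited). The gripper opens to 93 mm and grips with 3 to 60 N. Pads are 15 mm wide; open, the fingers measure 128 mm over their backs; the gripper's body (75 mm by 188 mm) begins 65 mm behind the grasp point.
Start: joints at [-1.137, 0.615, -0.013, 1.423, 0.008, 1.103, -0.04], TCP at [288.414, 582.478, 237.44] pointing down, gripper open.
Joint ranges: [-3.12, 3.12], [-0.3, 2.06], [-1.34, 1.32], [0.26, 2.42], [-1.36, 4.5], [0.01, 1.98], [-2.84, 2.84]. Speed limits (rad/s): [2.79, 2.79, 3.14, 3.14, 3.14, 3.14, 3.14].

INTERFACE

Orientations are given as a rotation vector (axis times angle).
In Python, from rig import * gives the robot as it stands. The module is installed in compiled form; this text tells all that it offers.
- The arm moves only by the tool servo_tool, never from a script. Its arguments are lists of equal length, an entry for each row: "travel": the shift along the world's x, y, z in cm, a list of three; "twist": the turn, a rotation vector about the world's x, y, z in degrees, a list of three. In form: {"travel": [[x, y, z], ...], "twist": [[rx, ry, rz], ...]}. A call has 1 to 20 rows; each row is the pose to reach, as a shift and turn from the pose commanded when the call began; what a row does not reach only later rows make up. A row lasts 1/10 s, in which the tool goes at most 50 mm and 8.59 degrees, less where a joint would pass 70% of its speed; a pose out of reach is approached as far as the arm can. A call with a gripper value outside its range is refused whole. "hand" is the finger opening in cm, from 0 to 9.3, set as the call begins (left out, the last holds). The fingers move at their own pace and stop on an object; "squeeze" is the grip in N (left out, the last holds). Time passes only in rows, so rows that repeat a pose let the fingers close. It gives the time, the measured TCP pose, the force, the opening and the grip force at its end, in the units of the state.
- sense(): the state, without advancing time (a new reading comes with each control period).
- camera(name): name is "side" or "top"; returns the picture (480x640x3 uint8, red, green, blue); there is no depth.
- get_calibration(name): a dict with "fx", "fy", "cx", "cy" (pixels), "k1" (the pictures are not rectified: a ray, as slopes to the right and down, at radius r is drawn at 1 + k1 r^2 times it, then the intrinsics apply), "rvec" (rotation vector, rad) and "tvec" (3), from world to camera coordinates, as OpenCV has them. Camera axes: x right, y down, z forward; pixel columns grow to the right and rows downward; lengths in mm; the calibration is good to about 2 mm. A picture is of the moment at which its call begins. get_calibration takes no time and is no camera call.
- finish_job(): hands the job in; it is judged then, once.
The state is a dict: "clock": time; "q": joint angles; "qd": joint speeds; "effort": joint torques, N m; "tcp_pos": TCP position; "eef_rot": TCP orientation; "ft_force": force on the tool from outside, world axes, zero at the start; "torque": the same for the moment, N m; "finger_gap": finger opening in mm; "gripper_force": force on a finger pad.
Only numpy, scipy, OpenCV 4.12 (cv2) and the standard library are available. Lean on these libraries where they do the work, as an engineer would, in place of code of your own. Each camera call takes 0.05 s, during which the arm holds its last target. There are 200 camera calls.

TASK

Pry the snapped-in cover off the drive enclosure by levering it up with the blade of the cranked pry tool in the enclosure's notch, keeping the gripper off the cover until it has snapped free. Then put the tool down on the bench, lift the loose cover off and lay it flat, outer side up, in the middle of the black mat. Lay the cover down rather than dropping it, and leave the screwdriver, the circuit board and the slide box where they are.

Things in the scene. Friction and masses are not known exactly. Their poses are not given: they have to be found in the camera images.
- enclosure: Fixed grey metal drive enclosure, a box 118 (x) x 96 (y) x 55 mm high; the cover fills an open pocket in its top. Origin: centre of its underside on the bench; z up; -x is the front wall with the notch, turned roughly towards the robot. Front wall 8 mm thick, outer face at x=-59 mm. Pocket: x -51 to 50, y -33 to 33, hollow under the cover down to z=20.
- notch (a point): Middle of the outer edge of the notch's sill, enclosure frame (-59, 0, 43) mm. The notch is cut right through the front wall, 30 mm wide (y), open at the top (z 43 to 55). Its flat sill, x -59 to -51, is the fulcrum. The snapped-in cover's edge starts at x about -49.5, its underside at z=49: the blade goes in over the sill, pointing slightly down, under the cover.
- rib (a point): Top front edge of a black connector rib under the cover, enclosure frame (-23, 0, 43) mm, 30 mm wide (y): a blade pushed in through the notch, end low, stops against its front face at x=-23.
- catch (a point): Midway between two sprung catches in the pocket's side walls, enclosure frame (-31, 0, 43) mm. Together they hold the cover down with about 18 N. Once its front edge is levered up about 7 mm they let go and push it on: the cover then stays propped on them, tilted about its far edge (0.15 rad), the front edge about 14 mm above the enclosure's top, loose.
- cover: White plastic snap-fit cover, five dark stripes on its rear half, 96 (x) x 64 (y) x 20 mm deep, about 110 g. Origin: centre of its underside (feet of its skirts); z to its outer side. Top plate 6 mm thick (z 14 to 20), straight side edges at y=+-32; skirts below it, outer faces at y=+-29. Snapped in: axes as the enclosure's, origin at enclosure (-1.5, 0, 35) mm, top flush, about 1 mm play.
- cover_edge (a point): Middle of the cover's front edge at the notch, on its outer surface: cover frame (-48, 0, 20) mm. Snapped in, it is 55 mm above the bench. Once the cover is propped up loose, it can be taken from above by the plate's two sides (64 mm apart) close to this edge, fingertips just over the enclosure's top, and lifted straight off.
- pry_tool: Cranked flat pry tool, about 120 g: black handle 110 (x) x 20 (y) x 22 mm (z); a flat steel blade 16 mm wide, 3 mm thick, leaves its +x end at mid height and rises at 20 degrees, 60 mm long. Origin: centre of the handle's underside; x to the blade, z up. Lies on that underside. To pry: same side up, handle raised, blade in the notch, then lower the handle.
- tool_tip (a point): End of the pry tool's blade, mid thickness and mid width: tool frame (111.4, 0, 31.5) mm.
- mat: Fixed black rubber mat 190 (x) x 160 (y) x 3 mm on the bench; origin: centre of its underside.
- screwdriver: Bystander: ordinary screwdriver with red handle, 190 mm long, round, lying on the bench; its place may be swapped with the pry tool's. Leave alone.
- circuit_board: Bystander: loose green circuit board 100 x 70 mm, 4 mm thick with black parts to 10 mm; origin: centre of its underside. Leave alone.
- slide_box: Bystander: blue box of microscope slides, 80 x 56 x 28 mm; origin: centre of its underside. Leave alone.
There are look-alikes about, which are no part of the job. Of the things that look like the pry_tool, take the one that is farthest from the robot's base at the start.

How it is judged (in metres and radians):
On the way, in this order (a step that is already met when the one before it is completed fails the run):
1. the blade of the pry tool is in the notch, its end under the still snapped-in cover, the fingers not touching the cover (x of tool_tip in the frame of enclosure between -0.047 and 0 m and y of tool_tip in the frame of enclosure between -0.02 and 0.02 m and z of tool_tip in the frame of enclosure below 0.05 m and z of cover_edge in the frame of enclosure below 0.058 m and contact force between the fingers and cover below 0.1 N), for 0.1 s.
2. the cover's front edge has snapped up at least 8 mm with the blade still in the notch, the fingers not touching the cover (x of tool_tip in the frame of enclosure between -0.047 and 0 m and y of tool_tip in the frame of enclosure between -0.02 and 0.02 m and z of tool_tip in the frame of enclosure below 0.075 m and z of cover_edge in the frame of enclosure above 0.063 m and contact force between the fingers and cover below 0.1 N), for 0.1 s.
At the end, for the whole second after the job is handed in: The cover lies at rest flat (within 0.1 rad), outer side up, on the mat, its centre within 50 mm of the mat's centre; the pry tool lies at rest on the bench, touching neither enclosure nor cover (horizontal distance between cover and mat below 0.05 m and angle between cover's own z axis and vertical below 0.1 rad and height (world z) of cover below 0.008 m and linear speed of each of cover, pry_tool below 0.02 m/s and height (world z) of pry_tool below 0.02 m and height (world z) of tool_tip below 0.045 m and contact force between pry_tool and enclosure below 0.05 N and contact force between pry_tool and cover below 0.05 N).
It fails at once if the screwdriver is pushed more than 30 mm from its place (distance of screwdriver from where it was at the start of the episode above 0.03 m).
It fails at once if the circuit board is pushed more than 30 mm from its place (distance of circuit_board from where it was at the start of the episode above 0.03 m).
It fails at once if the slide box is pushed more than 30 mm from its place (distance of slide_box from where it was at the start of the episode above 0.03 m).
It fails at once if the cover is let go over the mat more than 25 mm above it (horizontal distance between cover and mat below 0.12 m and height (world z) of cover above 0.028 m and contact force between the fingers and cover below 0.01 N).
It fails at once if the cover is taken by the gripper while it is still snapped in (contact force between the fingers and cover above 3 N and z of cover_edge in the frame of enclosure between 0.05 and 0.058 m and horizontal distance between cover and enclosure below 0.006 m).
It also fails if it takes over 69 s, if anything falls off the work surface, if the arm or the gripper's body presses on something with over 40 N, if the wrist force passes 120 N, or if a joint passes its speed limit or range.

## Working session

There is one attempt and no reset: what is moved stays moved. The work goes in short steps, Python scripts to look and compute and a tool call to move; the robot and the scene stay as the last step left them, time stands still between calls to the robot, and variables do not carry over. Pictures are saved under pics/ and viewed, at most 10 in all, crops included, and the job is handed in when it is done.

Besides the shell and the picture viewer there is one more tool, called after "Call:" as a command line: name --argument value ..., lists and objects as JSON in quotes. servo_tool: Moves the arm, as the interface text tells. Its arguments: {"type":"object","properties":{"travel":{"type":"array","items":{"type":"array","items":{"type":"number"}}},"twist":{"type":"array","items":{"type":"array","items":{"type":"number"}}},"hand":{"type":"number"},"squeeze":{"type":"number"}},"required":["travel","twist"]}

```bash
mkdir -p pics
python3 - <<'E'
from rig import *
import cv2
s=sense();print(s['clock'],s['tcp_pos'],s['eef_rot'],s['finger_gap'])
for n in('top','side'):
    cv2.imwrite(f'pics/{n}0.png',camera(n)[:,:,::-1]);print(n,get_calibration(n))
E
```

```text
0.0 [288.10368158 581.84064365 236.32382064] [-0.71561048 -3.05848122  0.00385209] 92.82618932247986
top {'fx': 597.3915170406348, 'fy': 597.3915170406348, 'cx': 331.0449225891087, 'cy': 250.02108469168888, 'k1': -0.05933118079577804, 'rvec': array([ 2.14601047, -2.15616425,  0.14764546]), 'tvec': array([ -39.19666279,  500.04053165, 1488.00283748])}
side {'fx': 465.1078965546554, 'fy': 465.1078965546554, 'cx': 321.80634447577546, 'cy': 230.97457801242516, 'k1': 0.014958885412976955, 'rvec': array([ 2.08895978, -0.77449662,  0.40757715]), 'tvec': array([-397.52900043,  213.02291285,  776.99169068])}
```

View pics/top0.png

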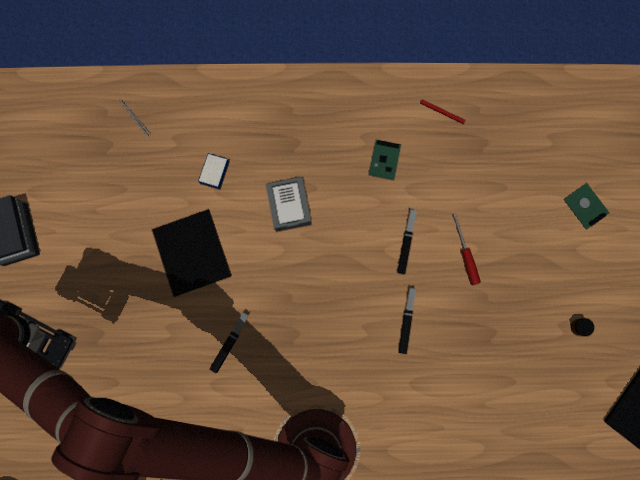

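View pics/side0.png

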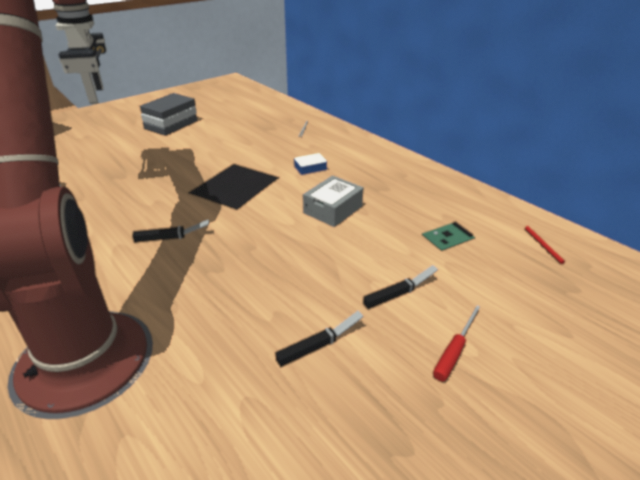

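Top view: the enclosure is at (289,204) and the mat at (192,253). Pry-tool look-alikes are at (230,341), (406,319) and (406,240). The real screwdriver is at (467,250); the red pen at (443,111) and the thin rod at (136,117) are not tools I need. The base is near (317,445), so (406,240) is the farthest. I'll check it in a close crop.

```bash
cat > h.py <<'E'
import numpy as np, cv2
from rig import *
from scipy.spatial.transform import Rotation as R
def KD(n):
    c=get_calibration(n)
    return np.array([[c['fx'],0,c['cx']],[0,c['fy'],c['cy']],[0,0,1]]),np.array([c['k1'],0,0,0.]),c['rvec'],c['tvec']
def ray(n,px):
    K,D,r,t=KD(n);u=cv2.undistortPoints(np.array([[px]],float),K,D)[0,0]
    M=R.from_rotvec(r).as_matrix();return -M.T@t,M.T@np.array([u[0],u[1],1])
def at(n,px,z):
    o,d=ray(n,px);return o+d*(z-o[2])/d[2]
def proj(n,P):
    K,D,r,t=KD(n);return cv2.projectPoints(np.array(P,float).reshape(-1,1,3),r,t,K,D)[0][:,0]
def both(a,b): # triangulate top px a, side px b
    o1,d1=ray('top',a);o2,d2=ray('side',b)
    s=np.linalg.lstsq(np.c_[d1,-d2],o2-o1,rcond=None)[0]
    p,q=o1+s[0]*d1,o2+s[1]*d2;return (p+q)/2,np.linalg.norm(p-q)
def crop(im,x,y,w,h,k):
    return cv2.resize(im[y:y+h,x:x+w],None,fx=k,fy=k,interpolation=cv2.INTER_CUBIC)
E
python3 - <<'E'
from h import *
t=cv2.imread('pics/top0.png');s=cv2.imread('pics/side0.png')
a=np.hstack([crop(t,255,165,67,80,6),crop(t,380,200,66,80,6)])
cv2.imwrite('pics/c1.png',a)
a=np.hstack([crop(s,295,170,80,60,5),crop(s,360,255,80,60,5)])
cv2.imwrite('pics/c2.png',a)
print([at('top',p,0).round() for p in[(192,253),(289,204),(406,240),(317,445)]])
E
```

```text
[array([498., 322.,   0.]), array([627.,  69.,   0.]), array([ 530., -238.,    0.]), array([11., -4.,  0.])]
```

View pics/c1.png

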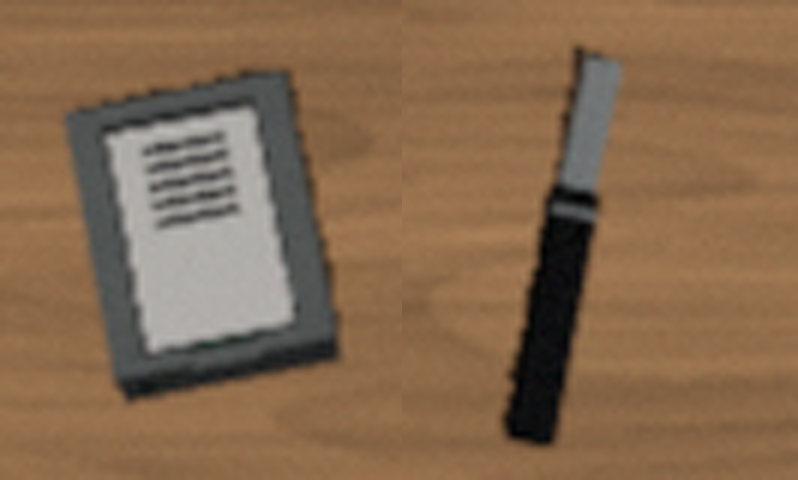

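View pics/c2.png

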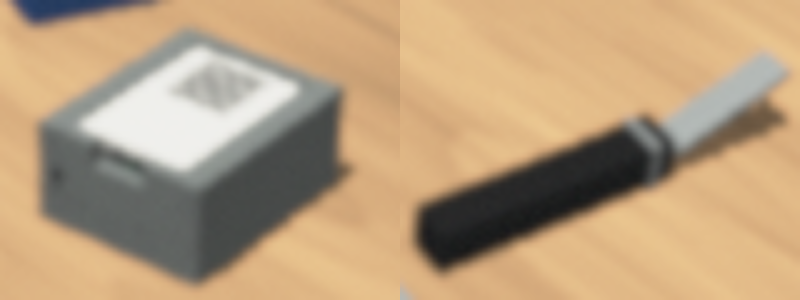

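```bash
cat > fit.py <<'E'
from h import *
from scipy.optimize import least_squares
def fit(obs,g):
    def W(p,P): return R.from_rotvec([0,0,p[2]]).apply(P)+[p[0],p[1],0]
    f=lambda p:np.concatenate([(proj(n,W(p,P))-px).ravel() for n,P,px in obs])
    r=least_squares(f,g,loss='soft_l1',x_scale=[10,10,.1]);print(r.x.round(3),'\n',r.fun.reshape(-1,2).round(1).tolist());return r.x
def cv(o,k,u): return (np.array(u,float)+.5)/k-.5+o
E
python3 - <<'E'
from fit import *
P=[[59,48,55],[59,-48,55],[-59,-48,55],[-59,48,55],[-59,48,0],[-59,-48,0]]
fit([('top',P,cv((255,165),6,[(68,113),(290,72),(335,340),(118,378),(128,398),(338,357)])),
 ('side',P,cv((295,170),5,[(190,30),(342,92),(200,190),(42,125),(42,213),(200,283)]))],[627,69,.1])
cb=[[-49.5,32,55],[46.5,32,55],[46.5,-32,55],[-49.5,-32,55]]
fit([('top',cb,cv((255,165),6,[(150,352),(107,135),(252,108),(294,320)]))],[627,69,.1])
T=[[111.4,0,33],[-55,10,22],[-55,-10,22],[55,10,22],[55,-10,22]]
fit([('top',T,cv((380,200),6,np.array([(603,59),(507,430),(555,437),(555,190),(600,200)])-[402,0])),
 ('side',[[111.4,8,33],[111.4,-8,33],[-55,10,22]],cv((360,255),5,np.array([(765,50),(790,75),(418,210)])-[400,0]))],[530,-238,-.1])
t=cv2.imread('pics/top0.png')
m=(t.max(2)<45).astype(np.uint8);n,l,s,c=cv2.connectedComponentsWithStats(m)
for i in range(1,n):
    if s[i,4]>1500: print(s[i],c[i],at('top',c[i],3))
c=[at('top',p,3)[:2] for p in[(153,230),(209,211),(231,274),(174,296)]];print(np.round(c),np.mean(c,0))
E
```

```text
[6.21434e+02 6.68040e+01 1.83000e-01] 
 [[-0.2, -0.4], [-0.3, -0.5], [0.6, -0.6], [-0.6, 0.1], [-0.3, 0.4], [0.8, 0.5], [0.1, -0.4], [1.1, -0.5], [0.1, 0.4], [-0.5, -0.7], [-0.2, 1.0], [-0.5, 1.5]]
[6.20619e+02 6.75260e+01 1.98000e-01] 
 [[-0.3, 0.1], [-0.3, -0.0], [0.1, -0.5], [0.5, 0.4]]
[ 4.95338e+02 -2.32099e+02 -1.99000e-01] 
 [[0.2, 0.0], [0.5, 1.0], [0.2, 1.3], [0.1, -0.6], [0.2, -0.8], [0.0, -0.2], [0.4, -0.6], [-0.8, -0.6]]
[ 153  209   78   88 4318] [190.99235757 253.0164428 ] [497.95716479 323.58964016   3.        ]
[    0   300   350   180 15655] [163.67582242 417.64152028] [ 78.54993366 383.39716404   3.        ]
[[559. 426.]
 [609. 279.]
 [443. 218.]
 [386. 365.]] [499.34563749 321.91352781]
```

Call:
servo_tool --travel '[[20,-40,0],[20,-40,0],[20,-40,0],[20,-40,0],[20,-40,0],[20,-40,0],[20,-40,0],[20,-40,0],[20,-40,0],[21.2,-81.5,-12],[21.2,-81.5,-12],[21.2,-81.5,-12],[21.2,-81.5,-12],[21.2,-81.5,-12],[21.2,-81.5,-12],[21.2,-81.5,-12],[21.2,-81.5,-12],[21.2,-81.5,-12],[21.2,-81.5,-12],[21.2,-81.5,-12]]' --twist '[[0,0,0],[0,0,0],[0,0,0],[0,0,0],[0,0,0],[0,0,0],[0,0,0],[0,0,0],[0,0,0],[0,0,15],[0,0,15],[0,0,15],[0,0,15],[0,0,15],[0,0,15],[0,0,15],[0,0,15],[0,0,15],[0,0,15],[0,0,15]]' --hand 5.5

```text
clock: 2.1
tcp_pos: [499.8, -232.7, 116.8]
eef_rot: [-0.313, -3.125, -0.001]
ft_force: [0.5, 0.4, 0.5]
finger_gap: 55.1
gripper_force: 0.0
```

Call:
servo_tool --travel '[[0,0,-4],[0,0,-7],[0,0,-8.5],[0,0,-9.4],[0,0,-9.4],[0,0,-9.4]]' --twist '[[0,0,0],[0,0,0],[0,0,0],[0,0,0],[0,0,0],[0,0,0]]'

```text
clock: 2.7
tcp_pos: [501.3, -231.8, 24.3]
eef_rot: [0.308, 3.125, -0.0]
ft_force: [0.1, -0.2, -0.1]
finger_gap: 55.0
gripper_force: 0.0
```

Call:
servo_tool --travel '[[0,0,0],[0,0,0],[0,0,0],[0,0,0],[0,0,0],[0,0,0],[0,0,0],[0,0,0]]' --twist '[[0,0,0],[0,0,0],[0,0,0],[0,0,0],[0,0,0],[0,0,0],[0,0,0],[0,0,0]]' --hand 0 --squeeze 55

```text
clock: 3.5
tcp_pos: [500.5, -232.4, 23.6]
eef_rot: [0.31, 3.126, 0.0]
ft_force: [-0.6, 0.7, 3.1]
finger_gap: 19.4
gripper_force: 55.0
```

```bash
cat > plan.py <<'E'
from h import *
E0=np.array([621.2,67.0,0]);YE=.188
# grasp: tcp pose in tool frame, from grasp reading
Rt=R.from_rotvec([0,0,-.199]);pt=np.array([495.3,-232.1,0])
G_R=Rt.inv()*R.from_rotvec([.31,3.126,0]);G_p=Rt.inv().apply(np.array([500.5,-232.4,23.6])-pt)
TIP=np.array([111.4,0,31.5])
def tcp(tip,pitch):
    Rw=R.from_euler('ZY',[YE,np.radians(pitch)])
    tw=E0+R.from_rotvec([0,0,YE]).apply(tip)
    o=tw-Rw.apply(TIP);return o+Rw.apply(G_p),Rw*G_R
def delta(p,r,s=None):
    s=s or sense();r0=R.from_rotvec(s['eef_rot'])
    return ((p-s['tcp_pos'])/10).round(2),np.degrees((r*r0.inv()).as_rotvec()).round(1)
def tipnow():  # tip in enclosure frame, pitch
    s=sense();Rw=R.from_rotvec(s['eef_rot'])*G_R.inv();o=s['tcp_pos']-Rw.apply(G_p)
    return R.from_rotvec([0,0,-YE]).apply(o+Rw.apply(TIP)-E0).round(1),np.degrees(Rw.as_euler('ZYX')).round(1)
E
python3 - <<'E'
from plan import *
print(G_p)
for t in[(-80,0,47),(-75,0,47)]: 
    p,r=tcp(t,28);print(p.round(1),delta(p,r))
E
```

```text
[ 5.15668349  0.73390423 23.6       ]
[446.7  34.5  89.9] (array([-5.38, 26.7 ,  6.63]), array([ 0.2, 28.2, 21.7]))
[451.6  35.5  89.9] (array([-4.89, 26.79,  6.63]), array([ 0.2, 28.2, 21.7]))
```

Call:
servo_tool --travel '[[0,0,4],[0,0,8],[0,0,11],[0,4,11],[-1,8,11],[-2,12,11],[-3,16,11],[-4,20,11],[-5,24,11],[-6,26.7,9],[-6,26.7,8],[-6,26.7,6.8],[-6,26.7,6.8],[-6,26.7,6.8],[-6,26.7,6.8],[-6,26.7,6.8]]' --twist '[[0,0,0],[0,0,0],[0,0,0],[0,4,3],[0,8,6],[0,12,9],[0,16,12],[0,20,16],[0,24,19],[0.2,28.2,21.7],[0.2,28.2,21.7],[0.2,28.2,21.7],[0.2,28.2,21.7],[0.2,28.2,21.7],[0.2,28.2,21.7],[0.2,28.2,21.7]]'

```text
clock: 5.1
tcp_pos: [440.9, 33.8, 92.1]
eef_rot: [0.248, -2.644, 0.061]
ft_force: [0.4, -0.1, -1.6]
finger_gap: 19.9
gripper_force: 55.0
```

Run:
```python
from plan import *
print(tipnow(),sense()['ft_force'],sense()['finger_gap'])
s=camera('side')[:,:,::-1].copy();t=camera('top')[:,:,::-1].copy()
cv2.imwrite('pics/s1.png',s);cv2.imwrite('pics/t1.png',t)
cv2.imwrite('pics/c3.png',np.hstack([crop(s,240,150,130,110,3),crop(t,250,165,130,110,3)][:2]))
tw=E0+R.from_rotvec([0,0,YE]).apply(tipnow()[0]);nw=E0+R.from_rotvec([0,0,YE]).apply([-59,0,43])
print(proj('side',[tw,nw]),proj('top',[tw,nw]))
```

```text
(array([-85.8,   0.1,  49.2]), array([10.6, 27.9, -0. ])) [ 0.43859086 -0.1430023  -1.56050326] 19.85365994958743
[[310.66301137 207.80027269]
 [318.17836804 205.19829823]] [[294.21414186 234.97146635]
 [292.65901452 225.08517184]]
```

View pics/c3.png

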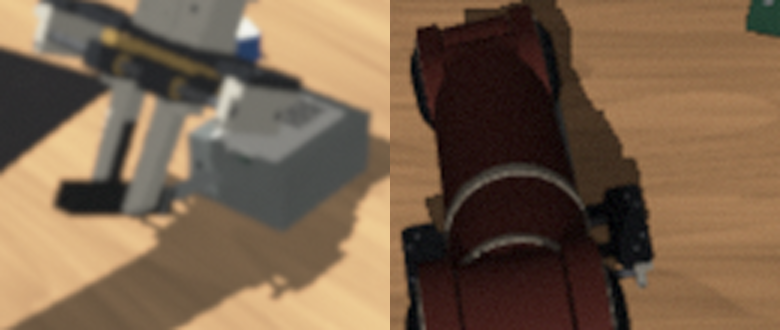

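Run:
```python
from plan import *
s=cv2.imread('pics/s1.png')
st=sense();Rw=R.from_rotvec(st['eef_rot'])*G_R.inv();o=st['tcp_pos']-Rw.apply(G_p)
W=lambda P:Rw.apply(np.array(P,float))+o
s=np.clip(s.astype(float)*1.5,0,255).astype(np.uint8)
a=crop(s,250,180,80,50,8);b=a.copy()
P=proj('side',W([[-55,10,22],[-55,-10,22],[55,-10,22],[55,-10,0],[-55,-10,0],[55,0,11],[111.4,8,31.5],[111.4,-8,31.5]]))
print(P)
q=((P-[250,180]+.5)*8).astype(int)
for x in q: cv2.circle(b,tuple(map(int,x)),3,(0,0,255),-1)
e=proj('side',E0+R.from_rotvec([0,0,YE]).apply([[-59,15,43],[-59,-15,43],[-59,-15,55],[-59,15,55]]))
for x in ((e-[250,180]+.5)*8).astype(int): cv2.circle(b,tuple(map(int,x)),3,(0,255,0),-1)
cv2.imwrite('pics/c4.png',b[:, :])
```

```text
[[258.70927833 208.91672996]
 [265.92726919 212.4073275 ]
 [298.37551198 212.97556067]
 [295.4852152  222.36589122]
 [262.91680016 222.73524398]
 [293.48558623 216.06459079]
 [307.98730631 206.61397035]
 [313.37464791 209.02394881]]
```

View pics/c4.png

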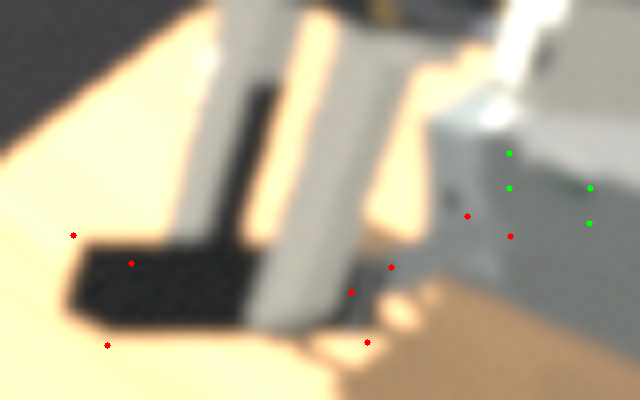

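The side crop shows the handle at (70-250, 243-328), matching the predicted wireframe, with the blade heading for the notch at (510-590, 160-220). Now I'll approach the notch.

Call:
servo_tool --travel '[[0.8,0.15,0],[1.5,0.3,-0.1],[2.2,0.4,-0.13],[2.2,0.4,-0.13],[2.2,0.4,-0.13]]' --twist '[[0,0,0],[0,0,0],[0,0,0],[0,0,0],[0,0,0]]'

```text
clock: 5.7
tcp_pos: [462.5, 38.5, 90.0]
eef_rot: [0.25, -2.642, 0.061]
ft_force: [-0.0, -0.2, -2.3]
finger_gap: 19.8
gripper_force: 55.0
```

Run:
```python
from plan import *
print(tipnow(),sense()['ft_force'],sense()['tcp_pos'])
```

```text
(array([-63.8,   0.9,  46.9]), array([10.7, 28.1,  0. ])) [-0.04208209 -0.20191882 -2.29294805] [462.45793374  38.54139182  89.96133073]
```

Call:
servo_tool --travel '[[0.4,0.05,0.02],[0.8,0.1,0],[1.2,0.15,-0.05],[1.2,0.15,-0.05]]' --twist '[[0,0,0],[0,0,0],[0,0,0],[0,0,0]]'

```text
clock: 6.1
tcp_pos: [475.1, 40.1, 89.5]
eef_rot: [0.25, -2.643, 0.061]
ft_force: [-0.6, 0.1, -1.9]
finger_gap: 19.6
gripper_force: 55.0
```

Call:
servo_tool --travel '[[0.3,0.05,-0.05],[0.6,0.1,-0.1],[0.9,0.15,-0.13],[1.2,0.2,-0.17],[1.2,0.2,-0.17]]' --twist '[[0,0,0],[0,0,0],[0,0,0],[0,0,0],[0,0,0]]'

```text
clock: 6.6
tcp_pos: [486.9, 42.1, 87.8]
eef_rot: [0.25, -2.642, 0.061]
ft_force: [0.1, -0.0, -1.1]
finger_gap: 19.8
gripper_force: 55.0
```

Run:
```python
from plan import *
print(tipnow(),sense()['ft_force'],sense()['tcp_pos'])
```

```text
(array([-39.1,  -0.1,  44.9]), array([10.7, 28. ,  0. ])) [ 0.11774678 -0.03742019 -1.09788752] [486.87487221  42.09900178  87.79458268]
```

Call:
servo_tool --travel '[[0.3,0.06,-0.05],[0.6,0.12,-0.1],[0.9,0.18,-0.13],[1.1,0.2,-0.16],[1.1,0.2,-0.16]]' --twist '[[0,0,0],[0,0,0],[0,0,0],[0,0,0],[0,0,0]]'

```text
clock: 7.1
tcp_pos: [497.7, 44.0, 86.2]
eef_rot: [0.25, -2.642, 0.061]
ft_force: [-0.4, -0.2, -1.6]
finger_gap: 19.6
gripper_force: 55.0
```

Run:
```python
from plan import *
print(tipnow(),sense()['ft_force'],sense()['tcp_pos'])
```

```text
(array([-28.1,  -0.3,  43.2]), array([10.7, 28. ,  0. ])) [-0.43721477 -0.15882572 -1.62970551] [497.73914707  44.0238078   86.19081394]
```

Run:
```python
from plan import *
L=31
for pt in(24,20,16,12,8,4,0,-4):
    a=np.radians(20-pt);f=np.array([-59,0,43.3])
    t=f+L*np.array([np.cos(a),0,np.sin(a)])+1.5*np.array([-np.sin(a),0,np.cos(a)])
    print(pt,t.round(1),*delta(*tcp(t,pt)))
```

```text
24 [-28.    0.   42.6] [-0.27 -0.03 -0.76] [ 0.7 -4.   0. ]
20 [-28.    0.   44.8] [-0.49 -0.07 -1.25] [ 1.5 -7.9  0. ]
16 [-28.2   0.   47. ] [-0.68 -0.11 -1.75] [  2.2 -11.8   0. ]
12 [-28.5   0.   49.1] [-0.84 -0.14 -2.27] [  3.  -15.8   0. ]
8 [-29.    0.   51.2] [-0.96 -0.16 -2.8 ] [  3.7 -19.7   0. ]
4 [-29.6   0.   53.3] [-1.04 -0.17 -3.34] [  4.5 -23.6   0. ]
0 [-30.4   0.   55.3] [-1.09 -0.18 -3.88] [  5.2 -27.5   0. ]
-4 [-31.3   0.   57.3] [-1.1  -0.19 -4.42] [  5.9 -31.5   0. ]
```

Call:
servo_tool --travel '[[-0.27,-0.03,-0.7],[-0.38,-0.05,-0.97],[-0.49,-0.07,-1.25],[-0.58,-0.09,-1.5],[-0.68,-0.11,-1.75],[-0.76,-0.12,-2.0],[-0.84,-0.14,-2.27],[-0.84,-0.14,-2.27]]' --twist '[[0.7,-4,0],[1.1,-6,0],[1.5,-7.9,0],[1.9,-9.8,0],[2.2,-11.8,0],[2.6,-13.8,0],[3,-15.8,0],[3,-15.8,0]]'

```text
clock: 7.9
tcp_pos: [487.8, 42.3, 63.6]
eef_rot: [0.276, -2.919, 0.028]
ft_force: [1.2, 0.6, -3.5]
finger_gap: 19.3
gripper_force: 55.0
```

Run:
```python
from plan import *
print(tipnow(),sense()['ft_force'],sense()['tcp_pos'],sense()['finger_gap'],sense()['torque'])
```

```text
(array([-30.1,  -0.1,  49.2]), array([10.7, 12.1,  0. ])) [ 1.24156218  0.59035155 -3.53627666] [487.83677961  42.34018252  63.62434385] 19.34194287632048 [ 0.04045621 -0.02340183  0.02505036]
```

Call:
servo_tool --travel '[[-0.06,-0.01,-0.27],[-0.12,-0.02,-0.53],[-0.16,-0.02,-0.8],[-0.2,-0.03,-1.07],[-0.2,-0.03,-1.07],[-0.2,-0.03,-1.07]]' --twist '[[0.4,-2,0],[0.7,-3.9,0],[1.1,-5.9,0],[1.5,-7.8,0],[1.5,-7.8,0],[1.5,-7.8,0]]'

```text
clock: 8.5
tcp_pos: [486.5, 42.1, 53.0]
eef_rot: [0.289, -3.055, 0.009]
ft_force: [-0.8, -0.7, -0.2]
finger_gap: 19.8
gripper_force: 55.0
```

Run:
```python
from plan import *
print(tipnow(),sense()['ft_force'],sense()['tcp_pos'],sense()['finger_gap'],sense()['torque'])
```

```text
(array([-30.5,  -0. ,  53.1]), array([10.7,  4.2,  0. ])) [-0.83752511 -0.66836428 -0.17049656] [486.45955504  42.13836439  53.01464355] 19.756464762629122 [-0.08073719  0.47164021 -0.01962621]
```

Call:
servo_tool --travel '[[-0.02,0,-0.27],[-0.05,-0.01,-0.54],[-0.06,-0.02,-0.8],[-0.06,-0.02,-1.08],[-0.06,-0.02,-1.08],[-0.06,-0.02,-1.08]]' --twist '[[0.4,-2,0],[0.7,-3.9,0],[1.1,-5.9,0],[1.5,-7.9,0],[1.5,-7.9,0],[1.5,-7.9,0]]'

```text
clock: 9.1
tcp_pos: [485.9, 41.9, 41.9]
eef_rot: [-0.29, 3.061, 0.011]
ft_force: [-0.3, -0.4, -3.2]
finger_gap: 19.8
gripper_force: 55.0
```

Run:
```python
from plan import *
print(tipnow(),sense()['ft_force'],sense()['tcp_pos'],sense()['finger_gap'],sense()['torque'])
s=camera('side')[:,:,::-1].copy();cv2.imwrite('pics/s2.png',s)
s=np.clip(s.astype(float)*1.3,0,255).astype(np.uint8)
cv2.imwrite('pics/c5.png',crop(s,240,160,140,80,5))
```

```text
(array([-32.1,  -0.2,  56.9]), array([10.7, -3.9,  0. ])) [-0.27094242 -0.35996806 -3.19879891] [485.89458408  41.86346023  41.88997692] 19.80102958580915 [-0.0904411   0.53424362 -0.01199701]
```

View pics/c5.png

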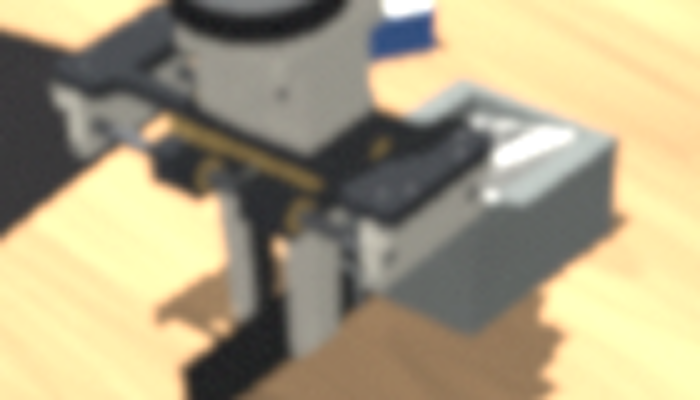

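Run:
```python
from plan import *
W=lambda P:E0+R.from_rotvec([0,0,YE]).apply(np.array(P,float))
for z in(55,62,69):
    print(z,((proj('side',W([[-49.5,-32,z],[46.5,-32,55],[46.5,32,55],[-59,-48,55],[59,-48,55]]))-[240,160]+.5)*5).round().tolist())
s=cv2.imread('pics/s2.png');a=crop(np.clip(s.astype(float)*1.1,0,255).astype(np.uint8),325,170,45,35,16)
cv2.imwrite('pics/c6.png',a)
```

```text
55 [[461.0, 222.0], [580.0, 139.0], [475.0, 98.0], [476.0, 242.0], [622.0, 139.0]]
62 [[461.0, 209.0], [580.0, 139.0], [475.0, 98.0], [476.0, 242.0], [622.0, 139.0]]
69 [[461.0, 196.0], [580.0, 139.0], [475.0, 98.0], [476.0, 242.0], [622.0, 139.0]]
```

View pics/c6.png

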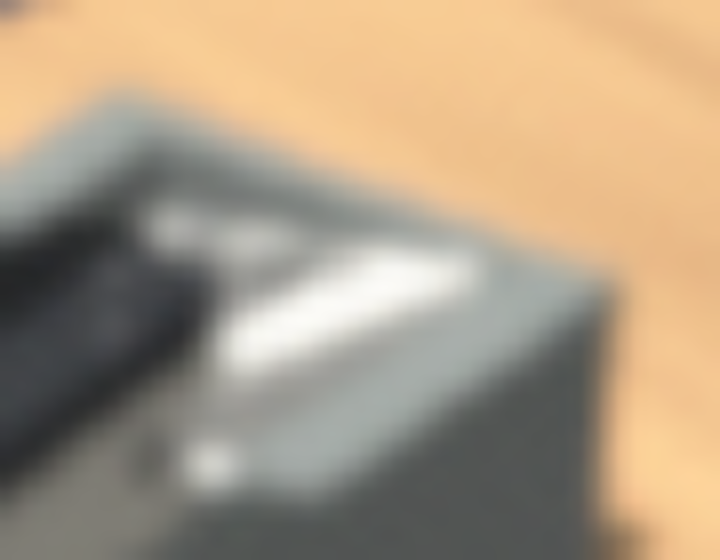

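The enlarged crop shows the cover's right edge running from (480,275) to (240,375). That slope (0.41, against 0.70 when flush) means the front edge is about 15 mm up, so the cover has snapped free. I'll reverse the pitch, withdraw, and put the tool down.

Run:
```python
from plan import *
L=31
for pt in(4,12,20):
    a=np.radians(20-pt);f=np.array([-59,0,43.5])
    t=f+L*np.array([np.cos(a),0,np.sin(a)])+1.5*np.array([-np.sin(a),0,np.cos(a)])
    print(pt,t.round(1),*delta(*tcp(t,pt)))
for t in((-45,0,46),(-75,0,47)):print(t,*delta(*tcp(t,22)))
# put-down spot candidates
print(at('top',(230,341),10),at('top',(245,313),25))
```

```text
4 [-29.6   0.   53.5] [0.13 0.04 1.11] [-1.5  7.7  0. ]
12 [-28.5   0.   49.3] [0.34 0.08 2.17] [-3.  15.6  0. ]
20 [-28.   0.  45.] [0.68 0.14 3.2 ] [-4.5 23.4  0. ]
(-45, 0, 46) [-0.88 -0.15  3.65] [-4.9 25.4  0. ]
(-75, 0, 47) [-3.83 -0.71  3.75] [-4.9 25.4  0. ]
[270.81160856 216.51994525  10.        ] [341.20399243 177.02042792  25.        ]
```

Call:
servo_tool --travel '[[0.06,0.02,0.55],[0.13,0.04,1.11],[0.24,0.06,1.65],[0.34,0.08,2.17],[0.5,0.1,2.7],[0.6,0.12,3.2],[-0.3,0,3.45],[-0.9,-0.15,3.65],[-2,-0.4,3.7],[-3,-0.6,3.75],[-4,-0.75,3.75],[-5,-0.9,3.75],[-5,-0.9,3.75],[-5,-0.9,3.75]]' --twist '[[-0.8,3.9,0],[-1.5,7.7,0],[-2.2,11.6,0],[-3,15.6,0],[-3.7,19.5,0],[-4.5,23.4,0],[-4.7,24.4,0],[-4.9,25.4,0],[-4.9,25.4,0],[-4.9,25.4,0],[-4.9,25.4,0],[-4.9,25.4,0],[-4.9,25.4,0],[-4.9,25.4,0]]'

```text
clock: 10.55
tcp_pos: [436.5, 33.1, 79.8]
eef_rot: [0.26, -2.75, 0.05]
ft_force: [0.3, -1.0, -2.0]
finger_gap: 19.5
gripper_force: 55.0
```

Run:
```python
from plan import *
print(tipnow(),sense()['ft_force'],sense()['tcp_pos'],sense()['torque'])
# put down: tool lying at world (500,-110), yaw 0 -ish
for p,y,z in(((480,-120),-.05,6),((480,-120),-.05,0)):
    Rw=R.from_rotvec([0,0,y]);o=np.array([*p,z]);print(*delta(o+Rw.apply(G_p),Rw*G_R))
s=camera('side')[:,:,::-1].copy();cv2.imwrite('pics/s3.png',s)
cv2.imwrite('pics/c7.png',crop(s,230,150,150,110,5))
```

```text
(array([-86.2,   0.4,  47.7]), array([10.7, 21.8, -0. ])) [ 0.32691357 -0.98981518 -2.02605103] [436.54490069  33.11823869  79.77726587] [ 0.16161076 -0.53048318  0.03284576]
[  4.86 -15.26  -5.02] [  1.5 -21.8 -13.4]
[  4.86 -15.26  -5.62] [  1.5 -21.8 -13.4]
```

View pics/c7.png

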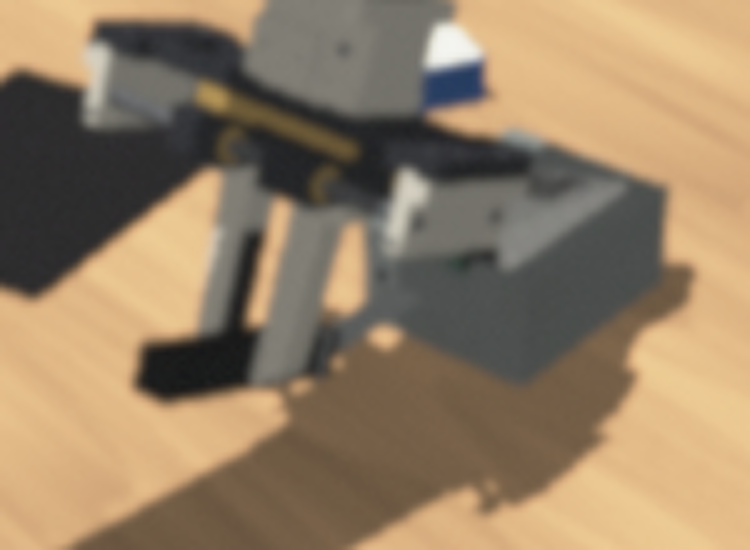

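Call:
servo_tool --travel '[[0,0,3],[0,-4,4],[1,-8,2],[3,-12,0],[4.8,-15.3,-2],[4.8,-15.3,-4],[4.8,-15.3,-4.4],[4.8,-15.3,-4.4],[4.8,-15.3,-4.4]]' --twist '[[0,0,0],[0.3,-5,-3],[0.7,-11,-6],[1.1,-16,-10],[1.5,-21.8,-13.4],[1.5,-21.8,-13.4],[1.5,-21.8,-13.4],[1.5,-21.8,-13.4],[1.5,-21.8,-13.4]]'

```text
clock: 11.5
tcp_pos: [485.4, -118.6, 36.2]
eef_rot: [0.072, 3.14, 0.0]
ft_force: [-0.1, 0.4, -1.3]
finger_gap: 19.6
gripper_force: 55.0
```

Run:
```python
from plan import *
print(sense()['ft_force'],sense()['tcp_pos'])
s=camera('side')[:,:,::-1].copy();t=camera('top')[:,:,::-1].copy();cv2.imwrite('pics/s4.png',s);cv2.imwrite('pics/t4.png',t)
cv2.imwrite('pics/c8.png',np.hstack([crop(s,290,160,90,70,5),crop(t,250,160,70,70,5)]))
```

```text
[-0.05426683  0.38819796 -1.3240717 ] [ 485.36445991 -118.55796699   36.19015238]
```

View pics/c8.png

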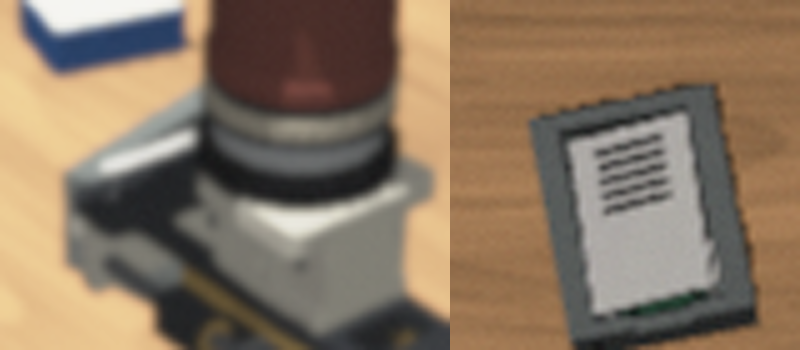

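The side view shows the cover's edge standing up. The top view shows its front edge at (592-718, 285-318) displaced, with the green board visible under it, so it's propped and loose. Now I'll lay the tool down.

Call:
servo_tool --travel '[[0,0,-0.6],[0,0,-1],[0,0,-1.2],[0,0,-1.2],[0,0,-1.2]]' --twist '[[0,0,0],[0,0,0],[0,0,0],[0,0,0],[0,0,0]]'

```text
clock: 12.1
tcp_pos: [484.3, -119.7, 23.6]
eef_rot: [-0.075, -3.14, 0.0]
ft_force: [-0.9, 0.7, 1.2]
finger_gap: 19.4
gripper_force: 55.0
```

Call:
servo_tool --travel '[[0,0,0],[0,0,0],[0,0,0],[0,0,0],[0,0,0]]' --twist '[[0,0,0],[0,0,0],[0,0,0],[0,0,0],[0,0,0]]' --hand 5

```text
clock: 12.6
tcp_pos: [484.4, -120.0, 23.6]
eef_rot: [-0.076, -3.14, 0.001]
ft_force: [-0.1, -0.1, 0.1]
finger_gap: 49.5
gripper_force: 0.0
```

Run:
```python
from fit import *
c=cv((250,160),5,np.array([(567,138),(688,113),(718,287),(592,318)])-[450,0])
for zf in(66,69,72):
    w=[at('top',p,z) for p,z in zip(c,(55,55,zf,zf))];w=np.array(w)
    print(zf,w.round(1).tolist(),[np.linalg.norm(w[i]-w[(i+1)%4]).round(1) for i in range(4)],np.linalg.norm(w[0]-w[2]),
     'front mid',((w[2]+w[3])/2).round(1),'yaw side',np.arctan2(*(w[0]-w[3])[1::-1]).round(3),np.arctan2(*(w[1]-w[2])[1::-1]).round(3))
e=np.array([621.2,67,0]);Rz=R.from_rotvec([0,0,.188])
print(Rz.apply([[-49.5,0,69],[46.5,0,55]])+e)
```

```text
66 [[659.5, 105.9, 55.0], [672.3, 44.1, 55.0], [579.6, 28.1, 66.0], [564.1, 91.4, 66.0]] [np.float64(63.1), np.float64(94.7), np.float64(65.1), np.float64(97.2)] 112.08248111414093 front mid [571.8  59.7  66. ] yaw side 0.151 0.171
69 [[659.5, 105.9, 55.0], [672.3, 44.1, 55.0], [579.0, 27.9, 69.0], [563.5, 91.1, 69.0]] [np.float64(63.1), np.float64(95.7), np.float64(65.0), np.float64(98.1)] 112.92709511967304 front mid [571.3  59.5  69. ] yaw side 0.153 0.172
72 [[659.5, 105.9, 55.0], [672.3, 44.1, 55.0], [578.4, 27.8, 72.0], [563.0, 90.8, 72.0]] [np.float64(63.1), np.float64(96.8), np.float64(64.9), np.float64(99.2)] 113.84767135018548 front mid [570.7  59.3  72. ] yaw side 0.155 0.172
[[572.57219056  57.74872175  69.        ]
 [666.88066947  75.69059472  55.        ]]
```

Call:
servo_tool --travel '[[0,0,4],[0,0,8],[0,0,10],[2,4,10],[4,8,10],[6,12,10],[8,16,10],[9.5,18.1,10],[9.5,18.1,9],[9.5,18.1,9],[9.5,18.1,9],[9.5,18.1,9]]' --twist '[[0,0,0],[0,0,0],[0,0,0],[0,0,3],[0,0,6],[0,0,9],[0,0,13],[0,0,13],[0,0,13],[0,0,13],[0,0,13],[0,0,13]]' --hand 9.3

```text
clock: 13.8
tcp_pos: [578.9, 59.0, 113.7]
eef_rot: [0.276, -3.128, 0.003]
ft_force: [-0.5, -1.0, -0.4]
finger_gap: 93.1
gripper_force: 0.0
```

Run:
```python
from plan import *
s=sense();print(s['tcp_pos'],s['eef_rot'],s['finger_gap'])
p=np.array([579.4,60.8,76.5]);a=np.radians((100.3+90)/2)
print(delta(p,R.from_rotvec(np.pi*np.array([np.cos(a),np.sin(a),0]))))
t=camera('top');cv2.imwrite('pics/t5.png',t[:,:,::-1])
```

```text
[578.90186782  58.96219961 113.66359565] [ 2.75775192e-01 -3.12817976e+00  2.81402002e-03] 93.10607318480109
(array([ 0.05,  0.18, -3.72]), array([ 0.1, -0.1,  0.2]))
```

Call:
servo_tool --travel '[[0.05,0.2,-1.5],[0.05,0.2,-2.7],[0.05,0.2,-3.4],[0.05,0.2,-3.7],[0.05,0.2,-3.7],[0.05,0.2,-3.7]]' --twist '[[0,0,0],[0,0,0],[0,0,0],[0,0,0],[0,0,0],[0,0,0]]'

```text
clock: 14.45
tcp_pos: [580.2, 63.0, 76.9]
eef_rot: [-0.28, 3.129, -0.001]
ft_force: [-0.6, -0.5, 0.1]
finger_gap: 93.0
gripper_force: 0.0
```

Call:
servo_tool --travel '[[0,0,0],[0,0,0],[0,0,0],[0,0,0],[0,0,0],[0,0,0],[0,0,0]]' --twist '[[0,0,0],[0,0,0],[0,0,0],[0,0,0],[0,0,0],[0,0,0],[0,0,0]]' --hand 4 --squeeze 35

```text
clock: 15.15
tcp_pos: [582.6, 55.5, 79.3]
eef_rot: [-0.271, 3.126, -0.016]
ft_force: [-0.1, -11.1, 15.7]
finger_gap: 43.5
gripper_force: 24.7
```

Call:
servo_tool --travel '[[0,0,0],[0,0,0],[0,0,0],[0,0,0],[0,0,1],[0,0,3],[0,0,6],[-3,-6,10],[-6,-11,10],[-9,-16,10],[-9,-20,10],[-9,-24,10],[-9,-24,10],[-9,-24,10]]' --twist '[[0,0,0],[0,0,0],[0,0,0],[0,0,0],[0,0,0],[0,0,0],[0,0,0],[0,0,0],[0,0,0],[0,0,0],[0,0,0],[0,0,0],[0,0,0],[0,0,0]]' --hand 9.3

```text
clock: 16.55
tcp_pos: [488.6, -181.0, 176.7]
eef_rot: [0.269, -3.128, 0.004]
ft_force: [0.4, 0.4, 1.3]
finger_gap: 93.1
gripper_force: 0.0
```

```bash
cat > seg.py <<'E'
from h import *
def white(n,box,thr=140,sat=40):
    im=camera(n);cv2.imwrite(f'pics/z_{n}_{sense()["clock"]:.2f}.png',im[:,:,::-1])
    x,y,w,h=box;c=im[y:y+h,x:x+w].astype(int)
    return im,c,((c.min(2)>thr)&(c.max(2)-c.min(2)<sat))
def hull(n,box,**k):
    im,c,m=white(n,box,**k)
    cs,_=cv2.findContours(m.astype(np.uint8),cv2.RETR_EXTERNAL,cv2.CHAIN_APPROX_NONE)
    q=max(cs,key=cv2.contourArea);h=cv2.convexHull(q)
    ap=cv2.approxPolyDP(h,4,True)[:,0]+box[:2]
    return ap,cv2.minAreaRect(q),cv2.contourArea(q)
E
python3 - <<'E'
from seg import *
s=sense();print(s['tcp_pos'],s['ft_force'],s['finger_gap'])
b=(255,165,70,75)
im,c,m=white('top',b,125)
g=c.mean(2).astype(int)
for r in range(4,72,2): print(''.join(' .:-=+*#%@'[min(9,v//22)] for v in g[r,6:68]))
print(hull('top',b,thr=125))
E
```

```text
[ 488.56694569 -181.02781966  176.70698733] [0.41466445 0.38571154 1.31513765] 93.05983406502104
++++++++++++++++++++++++++++++++++++++++++++++++++++++++++++++
++++++++++++++++++++++++++++++++++++++++++++++++++++++++++++++
++++++++++++++++++++++++++++++++++++++++++++++++++++++++++++++
++++++++++++++++++++++++++++=++++==+=++++=+=++++++++++++++++++
+++++++++++++++++++++++++++++====-::-------++++++++++=++++=++=
+++++++++++++++++++=======----===========--=++++++++++++++++++
+++++=++=+=====------=========---++--====-:-++++++++++++++++++
++++===---==========------=+++#%%%#+-=====--=======+++++++++++
+++++=====-----::.:-=++#%#%%%##%%%%*-=====-==+======++++++++++
+++++=====-::=++#%%%%###**+--=*%%%#*=-=====--+==========++++++
+++++=====--+%%%##*+---+*##**++#%%%#*-=====--+=++=======++++++
++++++=====-+%%%%#*##**+-==+*###%%%%*:-====-:-=+=+++++++++++++
++++++=====-=*%%%#==+**#**+=-=+*#%%%#=-=====--++++++++++++++++
+++++++=====-+%%%#*+=--=+*##**==#%%%%*-=====-:=+++++++++++++++
******+=====-+%#%%#*#**+=-=++*#*#%%%%*-======-=+++++++++++++++
+++++++=======*%%%#+++*##**=--=+*%%%%#+-=====-=+++++++++++
[... 627 characters left out ...]
+++++++
+++++++++++======*#%%%#**+=-:::.::::--======-----:-+++++++++++
++++++++++++======+=-=---:----=======--:::........-+++++++++++
++++++++++++============---==----:::........::---===++++++++++
+++++++++++++=----:::.............::---===++++++++++++++++++++
+++++++++++++=:... .....::-====+++++++++++++++++++++++++++++++
++++++++++++++=----===++++++++++++++++++++++++++++++++++++++++
++++++++++++++++++++++++++++++++++++++++++++++++++++++++++++++
++++++++++++++++++++++++++++++++++++++++++++++++++++++++++++++
(array([[295, 182],
       [303, 215],
       [279, 222],
       [274, 188]]), ((31.970592498779297, 37.382354736328125), (36.1378059387207, 26.436382293701172), 75.96376037597656), 814.5)
```

Run:
```python
from seg import *
print(ray('side',(320,200))[0],ray('top',(320,240))[0])
im=camera('side');g=im[170:230,298:372].mean(2).astype(int)
for r in range(0,56): print(r+170,''.join(' .:-=+*#%@'[min(9,v//25)] for v in g[r]))
```

```text
[ -34.78398382 -637.57836105  631.98739145] [ 292.91335194  -40.02368195 1542.18326705]
170 =-::::::::::::::::-----===++++++=-:::.....::-:::::::::::-=++*************+
171 =--::::::::::-----====++++******++=--::....:::::-::::::::--=+++*******##**
172 +=--::::-----====+++**********#****++=--::.::-------:::::::--==+++*****###
173 *+=-----====+++******############****+++=-::---====----:::::::--==++*****#
174 #*+====+++*****###################*******+============------::::---==++***
175 ##********######################***********++===============--:::::--==+**
176 ################################********##**+============+*++==--::---==++
177 ##############################**************+===========+****+++=------===
178 #############################*****+++++****++===========+*******++===---==
179 ############################*****++====++++++============**********++===--
180 ##########################*****+++==-====++++============+***********+++==
181 #########################*****++=====++++++++========---=+**************++
182 ######################******+++===+*##****+++=======--::-+**
[... 2711 characters left out ...]
#######**++===================-------------=+*######################
218 ###############**++================-------------=*########################
219 #################**+===============-----------==+*########################
220 ###################**++============----------=+**#########################
221 #####################**++==========---------=+**##########################
222 #######################**++========--------=+**###########################
223 #########################***+=======-----==+*#############################
224 ###########################**++=====---==+**##############################
225 #############################**+++=====+***###############################
```

Run:
```python
from plan import *
W=lambda P:E0+R.from_rotvec([0,0,YE]).apply(np.array(P,float))
for y in(32,-32):
  for z in(55,60,65,70,75):
    P=W([[-49.5,y,z]]);print(y,z,proj('side',P).round(1),proj('top',P).round(1))
P=W([[46.5,32,55],[46.5,-32,55]]);print(proj('side',P).round(1),proj('top',P).round(1))
P=W([[-59,15,55],[-59,-15,55],[-59,48,55],[-59,-48,55],[59,-48,55],[59,48,55]]);print(proj('side',P).round(1),proj('top',P).round(1))
```

```text
32 55 [[310.2 194.6]] [[279.2 223. ]]
32 60 [[310.1 192.8]] [[279.1 222.6]]
32 65 [[310.1 191. ]] [[278.9 222.3]]
32 70 [[310.1 189.2]] [[278.7 221.9]]
32 75 [[310.1 187.3]] [[278.6 221.6]]
-32 55 [[331.6 203.8]] [[304.1 218.2]]
-32 60 [[331.7 202. ]] [[304.  217.9]]
-32 65 [[331.7 200.1]] [[303.9 217.5]]
-32 70 [[331.8 198.3]] [[303.8 217.1]]
-32 75 [[331.8 196.4]] [[303.7 216.7]]
[[334.5 179. ]
 [355.6 187.3]] [[272.5 186.7]
 [297.1 182. ]]
[[313.2 198.7]
 [323.3 203. ]
 [302.4 194. ]
 [334.7 208. ]
 [363.9 187.4]
 [332.5 175.2]] [[286.5 225.4]
 [298.2 223.1]
 [273.7 227.8]
 [311.  220.7]
 [302.4 176.1]
 [265.5 183.2]]
```

The brightness maps show the cover is up only on its right: right front corner about z 73, left about z 56. I'll take the tool again and pry more towards the left, going deeper and higher.

Call:
servo_tool --travel '[[-0.2,4,-3],[-0.4,6.1,-7],[-0.4,6.1,-11],[-0.4,6.1,-12],[-0.4,6.1,-13.5],[-0.4,6.1,-14.7],[-0.4,6.1,-15.3],[-0.4,6.1,-15.3],[-0.4,6.1,-15.3]]' --twist '[[0,0,-6],[0,0,-13],[0,0,-13],[0,0,-13],[0,0,-13],[0,0,-13],[0,0,-13],[0,0,-13],[0,0,-13]]' --hand 5

```text
clock: 17.6
tcp_pos: [486.4, -116.0, 24.3]
eef_rot: [0.076, 3.14, -0.001]
ft_force: [0.3, 0.7, -0.1]
finger_gap: 49.9
gripper_force: 0.0
```

Call:
servo_tool --travel '[[0,0,0],[0,0,0],[0,0,0],[0,0,0],[0,0,0],[0,0,0]]' --twist '[[0,0,0],[0,0,0],[0,0,0],[0,0,0],[0,0,0],[0,0,0]]' --hand 0 --squeeze 60

```text
clock: 18.2
tcp_pos: [486.1, -116.7, 24.0]
eef_rot: [0.077, 3.141, -0.002]
ft_force: [-0.3, -2.4, 3.7]
finger_gap: 19.4
gripper_force: 60.0
```

Run:
```python
from plan import *
s=sense();print(s['tcp_pos'],s['eef_rot'],s['finger_gap'],tipnow()[1])
im=camera('top');g=im[250:340,330:380].mean(2)
tw=s['tcp_pos']+np.array([106,-5,8]);print(proj('top',[tw]))
x,y=proj('top',[tw])[0].astype(int)
for r in range(y-8,y+30,1): print(r,''.join(' .:-=+*#%@'[min(9,int(v)//25)] for v in im[r,x-14:x+16].mean(1)),x-14)
```

```text
[ 486.10127156 -116.68161792   23.96742536] [ 7.67450164e-02  3.14056091e+00 -2.27648640e-03] 19.435254934680227 [-2.9  0.  -0.1]
[[362.00617092 214.48153364]]
206 :::::::::::::.::.:.::::.:::-== 348
207 ..:.::.:.:..::.:..::.......-== 348
208 ..:......::::.::..:........:== 348
209 .:..........................-= 348
210 ............................-= 348
211 ............................:= 348
212 ..............:.:............- 348
213 ........:..::...:............- 348
214 .............................- 348
215 .................:...........- 348
216 ....    .........:...........- 348
217 ...       ......:.........:..- 348
218 ...       ..............::...- 348
219 ...                 .........: 348
220 ...                          . 348
221 ...                            348
222  ..                            348
223  .. . . .                      348
224  .:   .. .                     348
225  .:......                      348
226  .........                     348
227  ........                      348
228  ........                      348
229  ........                      348
230  ......                        348
231  ......                        348
232  ....                          348
233  .                             348
234 ..                             348
235 ..                             348
236 ..                             348
237 ..                             348
238 ..                             348
239                                348
240 .                              348
241 .                              348
242 .                              348
243 .                              348
```

```bash
sed -i "s/^TIP=/G_p=np.array([6.9,.5,24.0])\nTIP=/" plan.py
python3 - <<'E'
from plan import *
for t in((-82,5,49),(-62,5,47.5),(-29,5,43)):print(t,*delta(*tcp(t,28)))
E
```

```text
(-82, 5, 49) [-4.06 15.58  6.75] [-1.9 28.  13.3]
(-62, 5, 47.5) [-2.09 15.96  6.6 ] [-1.9 28.  13.3]
(-29, 5, 43) [ 1.15 16.57  6.15] [-1.9 28.  13.3]
```

Call:
servo_tool --travel '[[0,0,4],[-1,1,8],[-4,4,10],[-4.1,8,10],[-4.1,12,10],[-4.1,15.6,9],[-4.1,15.6,7],[-4.1,15.6,6.75],[-4.1,15.6,6.75],[-4.1,15.6,6.75]]' --twist '[[0,0,0],[0,0,0],[-0.4,6,3],[-0.8,12,6],[-1.2,19,10],[-1.9,28,13.3],[-1.9,28,13.3],[-1.9,28,13.3],[-1.9,28,13.3],[-1.9,28,13.3]]'

```text
clock: 19.25
tcp_pos: [444.6, 38.7, 91.9]
eef_rot: [0.247, -2.643, 0.062]
ft_force: [0.4, -0.2, -0.7]
finger_gap: 19.6
gripper_force: 60.0
```

Run:
```python
from plan import *
print(tipnow())
for t in((-62,5,47.5),(-50,5,46),(-40,5,44.7),(-29,5,43.2)):print(t,*delta(*tcp(t,28)))
```

```text
(array([-83. ,   4.4,  49.4]), array([10.6, 28. , -0.1]))
(-62, 5, 47.5) [ 2.05  0.42 -0.19] [ 0.1 -0.   0.2]
(-50, 5, 46) [ 3.23  0.64 -0.34] [ 0.1 -0.   0.2]
(-40, 5, 44.7) [ 4.22  0.83 -0.47] [ 0.1 -0.   0.2]
(-29, 5, 43.2) [ 5.3   1.04 -0.62] [ 0.1 -0.   0.2]
```

Call:
servo_tool --travel '[[0.8,0.16,-0.08],[1.6,0.32,-0.15],[2.05,0.42,-0.19],[2.4,0.5,-0.24],[2.8,0.57,-0.29],[3.2,0.64,-0.34],[3.6,0.72,-0.39],[4,0.8,-0.44],[4.2,0.83,-0.47],[4.2,0.83,-0.47]]' --twist '[[0,0,0],[0,0,0],[0,0,0],[0,0,0],[0,0,0],[0,0,0],[0,0,0],[0,0,0],[0,0,0],[0,0,0]]'

```text
clock: 20.25
tcp_pos: [487.1, 48.5, 86.3]
eef_rot: [0.25, -2.642, 0.062]
ft_force: [0.5, 0.4, -1.8]
finger_gap: 19.7
gripper_force: 60.0
```

Call:
servo_tool --travel '[[0.3,0.06,-0.04],[0.6,0.12,-0.08],[0.9,0.18,-0.12],[1.1,0.21,-0.15],[1.1,0.21,-0.15]]' --twist '[[0,0,0],[0,0,0],[0,0,0],[0,0,0],[0,0,0]]'

```text
clock: 20.75
tcp_pos: [498.2, 50.6, 84.8]
eef_rot: [0.25, -2.642, 0.061]
ft_force: [0.3, 0.8, -0.3]
finger_gap: 19.2
gripper_force: 60.0
```

Run:
```python
from plan import *
print(tipnow(),sense()['ft_force'])
for pt,L in((22,31),(18,33),(14,36),(8,40),(2,40),(-3,40),(-7,40)):
    a=np.radians(20-pt);f=np.array([-59,5,43.3])
    t=f+L*np.array([np.cos(a),0,np.sin(a)])+1.5*np.array([-np.sin(a),0,np.cos(a)])
    p,r=tcp(t,pt);print(pt,t.round(1),*delta(p,r),((p-r.apply([0,0,0]))[2]).round(1))
```

```text
(array([-28.1,   6.3,  42.3]), array([10.7, 28. ,  0. ])) [ 0.2959686   0.82410619 -0.30891406]
22 [-28.    5.   43.7] [-0.35 -0.2  -0.89] [ 1.1 -5.9  0. ] 75.9
18 [-26.1   5.   46. ] [-0.36 -0.21 -1.37] [ 1.9 -9.9  0. ] 71.1
14 [-23.4   5.   48.6] [-0.24 -0.18 -1.83] [  2.6 -13.8   0. ] 66.6
8 [-20.2   5.   53.1] [-0.05 -0.15 -2.46] [  3.7 -19.7   0. ] 60.2
2 [-21.4   5.   57.1] [-0.19 -0.17 -3.16] [  4.9 -25.6   0. ] 53.2
-3 [-22.8   5.   60.3] [-0.25 -0.19 -3.75] [  5.8 -30.5   0. ] 47.4
-7 [-24.    5.   62.8] [-0.26 -0.19 -4.22] [  6.5 -34.4   0. ] 42.6
```

Call:
servo_tool --travel '[[-0.2,-0.05,-0.45],[-0.35,-0.1,-0.89],[-0.36,-0.1,-1.13],[-0.36,-0.1,-1.37],[-0.3,-0.1,-1.6],[-0.24,-0.1,-1.83],[-0.18,-0.1,-2.04],[-0.1,-0.1,-2.25],[-0.05,-0.1,-2.46],[-0.1,-0.1,-2.7],[-0.15,-0.1,-2.93],[-0.19,-0.1,-3.16],[-0.19,-0.1,-3.16]]' --twist '[[0.6,-3,0],[1.1,-5.9,0],[1.5,-7.9,0],[1.9,-9.9,0],[2.2,-11.8,0],[2.6,-13.8,0],[3,-15.8,0],[3.3,-17.7,0],[3.7,-19.7,0],[4.1,-21.7,0],[4.5,-23.6,0],[4.9,-25.6,0],[4.9,-25.6,0]]'

```text
clock: 22.05
tcp_pos: [493.7, 48.8, 53.0]
eef_rot: [0.292, -3.089, 0.005]
ft_force: [-1.7, -0.8, -1.6]
finger_gap: 19.3
gripper_force: 60.0
```

```bash
cat > v.py <<'E'
from plan import *
s=sense();print(tipnow(),s['ft_force'].round(1),s['torque'].round(2),s['tcp_pos'].round(1))
im=camera('side');g=im[165:215,300:372].mean(2).astype(int)
for r in range(0,46): print(r+165,''.join(' .:-=+*#%@'[min(9,v//25)] for v in g[r]))
E
python3 v.py
```

```text
(array([-24. ,   5.4,  56.4]), array([10.7,  2.2,  0. ])) [-1.7 -0.8 -1.6] [-0.1   0.24 -0.04] [493.7  48.8  53. ]
165 ===================-:::::-=*########################***#################
166 ===================-:::::-=+*########################****###############
167 =--===============--::::::-+**#########################*****############
168 ===================-::::::-=+*##########################******########*#
169 ===================-------=++*############################*****#########
170 ====================-====++***#############################*******######
171 =====================++++***#################################******#####
172 ==================-==+*****####################################******###
173 ================----==++****##*****#############################*******#
174 ==============---::::--=++******++***#############################******
175 =============--::.....::-=+++++====++**############################*****
176 ===========--::.........::------:::-==+***#########*#################***
177 -========--:::.............::::....::--=+**########*****#
[... 1856 characters left out ...]
#######
202 =========------=+*++=======----==-----------------------------=++*######
203 =========------=++++======---:---------------------------------==+*#####
204 =========------=++++====------:::----------:--------------------=+*#####
205 =========------==++===-----------------------------------------=+**#####
206 =========------======------------------:-----:----------------=+**######
207 =========-:::---====--------------------::-------------------=+**#######
208 =========-::::----------------------:----:-----------------=++***#######
209 ========--::::-----------------------::-:::---------------=+*****#######
210 ========-::::::---------------------::-:::---------------=+*******######
```

Call:
servo_tool --travel '[[-0.03,0,-0.3],[-0.06,0,-0.6],[-0.07,0,-0.83],[-0.07,0,-1.06],[-0.07,0,-1.06],[-0.07,0,-1.06],[-0.07,0,-1.06]]' --twist '[[0.5,-2.5,0],[0.9,-4.9,0],[1.3,-6.9,0],[1.6,-8.8,0],[1.6,-8.8,0],[1.6,-8.8,0],[1.6,-8.8,0]]'

```text
clock: 22.8
tcp_pos: [495.9, 49.7, 42.9]
eef_rot: [-0.285, 3.007, 0.017]
ft_force: [-0.3, -0.8, -1.9]
finger_gap: 19.3
gripper_force: 60.0
```

```bash
python3 v.py | head -32
```

```text
(array([-23.5,   5.9,  63. ]), array([10.8, -7. , -0. ])) [-0.3 -0.8 -1.9] [-0.02  0.37 -0.02] [495.9  49.7  42.9]
165 :--=========------:::::::-=*########################***#################
166 -===========--:::::::::::-=+*########################***################
167 ============--::::::::::::-+**#########################****#############
168 ============--:::::::::::--=+*##########################*****###########
169 =============-::::::::----=++*############################*****#########
170 =============--:-----====++***#############################******#######
171 =============---====+++++***#################################******#####
172 ===============+++*********###################################*******###
173 =============++****#############################################*******#
174 =============+**################*#################################******
175 =============+*###############******################################****
176 =============+**#############*********###############################***
177 ==============+*############************###########*#**##
[... 701 characters left out ...]
*******
187 ==--:.........::::.......:::::--::..:-+**#####%%%%%####*******+*********
188 --::..........::........::::::--::..:=*##%%%%######*********++++********
189 :::...................:::::::::::.::-=*######*************+++==+**#*****
190 ...................::::::::::::..::-=+*******+++++++*****++==-=+**##****
191 ................:::::::::::::...::-==++++++++++++++*****++=---=+*#####**
192 ::............::::::::::::::...::--==+++++++++++++****+++=----=+*#######
193 ::::.......::::::::::::::::...::--===++++++++++++****++==-----=+**######
194 ::::......::::::::::::::::...:-----=+++++++++++****+++=-------=**#######
195 ::::.....::::::::::::-:::..::--==--=+**+++++++****++==--------=*########
```

Run:
```python
from plan import *
for pt,L in((-2,38),(4,36),(10,33),(16,30),(20,30)):
    a=np.radians(20-pt);f=np.array([-59,5,43.6])
    t=f+L*np.array([np.cos(a),0,np.sin(a)])+1.5*np.array([-np.sin(a),0,np.cos(a)])
    p,r=tcp(t,pt);print(pt,t.round(1),*delta(p,r))
for t in((-45,4,46),(-86,4,48)):print(t,*delta(*tcp(t,22)))
```

```text
-2 [-24.3   5.   59.2] [-0.19 -0.13  0.52] [-0.9  4.9  0. ]
4 [-24.8   5.   55. ] [-0.3  -0.15  1.19] [-2.  10.8  0. ]
10 [-26.8   5.   50.8] [-0.44 -0.17  1.87] [-3.1 16.7  0. ]
16 [-29.2   5.   47.2] [-0.51 -0.19  2.59] [-4.3 22.6  0. ]
20 [-29.    5.   45.1] [-0.32 -0.15  3.09] [-5.  26.5  0. ]
(-45, 4, 46) [-1.77 -0.53  3.53] [-5.4 28.5  0. ]
(-86, 4, 48) [-5.79 -1.29  3.73] [-5.4 28.5  0. ]
```

Call:
servo_tool --travel '[[-0.1,-0.07,0.26],[-0.19,-0.1,0.52],[-0.25,-0.1,0.85],[-0.3,-0.1,1.19],[-0.37,-0.1,1.53],[-0.44,-0.1,1.87],[-0.48,-0.1,2.23],[-0.51,-0.15,2.59],[-0.45,-0.15,2.85],[-0.4,-0.15,3.09],[-1.1,-0.35,3.3],[-1.8,-0.5,3.53],[-2.8,-0.7,3.6],[-3.8,-0.9,3.65],[-4.8,-1.1,3.7],[-5.8,-1.3,3.73],[-5.8,-1.3,3.73]]' --twist '[[-0.4,2.5,0],[-0.9,4.9,0],[-1.4,7.9,0],[-2,10.8,0],[-2.5,13.8,0],[-3.1,16.7,0],[-3.7,19.6,0],[-4.3,22.6,0],[-4.6,24.6,0],[-5,26.5,0],[-5.2,27.5,0],[-5.4,28.5,0],[-5.4,28.5,0],[-5.4,28.5,0],[-5.4,28.5,0],[-5.4,28.5,0],[-5.4,28.5,0]]'

```text
clock: 24.55
tcp_pos: [435.2, 35.9, 80.4]
eef_rot: [0.26, -2.744, 0.051]
ft_force: [0.0, -0.5, -1.4]
finger_gap: 19.7
gripper_force: 60.0
```

Call:
servo_tool --travel '[[0,0,4],[0,-4,5],[1,-8,5],[3,-12,5],[4,-16,5],[4,-20,5],[4,-24,5],[4,-24,5],[4,-24,5]]' --twist '[[0,0,0],[0.3,-5,-3],[0.7,-11,-6],[1.1,-16,-10],[1.5,-21.8,-13.4],[1.5,-21.8,-13.4],[1.5,-21.8,-13.4],[1.5,-21.8,-13.4],[1.5,-21.8,-13.4]]'

```text
clock: 25.45
tcp_pos: [476.9, -204.4, 129.9]
eef_rot: [-0.079, -3.136, 0.0]
ft_force: [-0.4, -0.6, -1.4]
finger_gap: 19.5
gripper_force: 60.0
```

```bash
python3 v.py
python3 - <<'E'
from seg import *
im=camera('top');g=im[165:240,255:325].mean(2).astype(int)
for r in range(8,64,2): print(r+165,''.join(' .:-=+*#%@'[min(9,v//22)] for v in g[r,6:60]))
E
```

```text
(array([ -91. , -265. ,  136.9]), array([-3. ,  0.3, -0. ])) [-0.4 -0.6 -1.4] [ 0.03  0.01 -0.06] [ 476.9 -204.4  129.9]
165 #%@%%%##**++==----:::::::-=*#####################***++==--:::::.........
166 +****++==----::::::::::::-=**###################**++=---:::::::::.. ....
167 -===-----::::::::::::::::-=+*################**++==---::::::::---:......
168 ----:::::::::::::::::::::--=+*############**++==--::::::::::::----::....
169 --:::::::::::::::::::-----=+**#########**+++=--:::::::::::::::--==--::..
170 -:::::::::::::::-----====++***######***++=--::::::::::::::...::-====--::
171 -::::::::::-----====+++****######***+==--:::::................:-=======-
172 --::::-----====++********#######*++=--::::....................:-===+++++
173 =-----===+++*****##############*+=-::.........................::-==+++++
174 +===+++*****##################*+=::............................::-==++++
175 *******#######################*+-:..............................::-=++++
176 ##############################*+-:..........................::::::-==+++
177 #############################**=-:.................
[... 3514 characters left out ...]
++++++=====-+#######################*:-====--=+++*+
207 +++++++++=====-+########################+=-====-=+++++
209 +++++++++=====-+#######################%#=-====-:-++++
211 +++++++++=======*#######################*-======-=++++
213 ++++++++++======+#######################**+=====-=++++
215 ++++++++++======*%####################%#*+=-====-=++++
217 ++++++++++=======*###############***=---=========--+++
219 +++++++++++======*#######***+=--::::::..:---=====-=+++
221 ++++++++++++====-+***+-::.:::::.::::--======-----:-+++
223 ++++++++++++=====-::-=--------=======-::::........-+++
225 ++++++++++++============---==----:::........:::--==+++
227 +++++++++++++=----::::............::--====++++++++++++
```

Run:
```python
from h import *
a=cv2.imread('pics/side0.png').mean(2);b=camera('side').mean(2);c=camera('side').mean(2);b=(b+c)/2
for n,g in(('orig',a),('now',b)):
    for x in range(309,334,3):
        col=g[180:212,x]; print(n,x,180+int(np.argmax(col)),col.astype(int).tolist())
```

```text
orig 309 187 [179, 181, 182, 182, 182, 183, 185, 186, 180, 171, 158, 149, 145, 145, 148, 147, 136, 120, 105, 101, 99, 98, 99, 98, 98, 97, 97, 98, 97, 95, 95, 96]
orig 312 194 [177, 178, 181, 182, 183, 183, 180, 174, 161, 152, 146, 145, 161, 195, 219, 216, 187, 151, 123, 104, 95, 95, 96, 99, 99, 98, 99, 99, 98, 98, 97, 96]
orig 315 194 [175, 176, 177, 179, 178, 174, 164, 153, 147, 147, 161, 197, 224, 234, 237, 235, 225, 195, 150, 116, 98, 103, 120, 126, 117, 104, 100, 98, 100, 98, 98, 97]
orig 318 193 [175, 174, 174, 169, 161, 151, 147, 147, 162, 197, 225, 234, 237, 238, 238, 238, 236, 231, 213, 168, 120, 94, 103, 124, 132, 121, 107, 99, 98, 99, 99, 98]
orig 321 194 [176, 170, 160, 151, 147, 147, 163, 197, 224, 234, 237, 237, 238, 237, 238, 238, 238, 237, 234, 221, 188, 140, 100, 96, 119, 129, 124, 111, 101, 99, 99, 98]
orig 324 193 [163, 155, 149, 149, 163, 198, 224, 234, 237, 237, 237, 238, 238, 238, 238, 238, 238, 238, 237, 235, 224, 195, 154, 122, 107, 105, 106, 103, 100, 99, 98, 99]
orig 327 194 [150, 149, 158, 187, 219, 232, 235, 234, 234, 236, 237, 237, 237, 238, 238, 238, 238,
[... 1247 characters left out ...]
 109, 106, 106, 107]
now 324 189 [175, 167, 161, 154, 144, 149, 186, 221, 231, 234, 234, 234, 232, 223, 194, 144, 91, 52, 35, 34, 49, 79, 105, 115, 114, 113, 114, 111, 108, 106, 106, 106]
now 327 191 [161, 155, 143, 125, 128, 169, 212, 228, 233, 234, 234, 234, 234, 226, 208, 164, 108, 59, 36, 31, 43, 77, 116, 138, 136, 121, 110, 107, 107, 106, 107, 107]
now 330 191 [130, 125, 115, 120, 160, 194, 203, 208, 222, 231, 233, 233, 232, 229, 220, 198, 174, 164, 163, 162, 155, 134, 110, 118, 137, 139, 126, 113, 107, 106, 105, 105]
now 333 199 [99, 111, 115, 122, 133, 138, 133, 129, 134, 140, 142, 142, 139, 135, 133, 134, 138, 153, 178, 190, 170, 134, 114, 128, 146, 152, 146, 129, 112, 104, 101, 101]
```

```bash
cat > edges.py <<'E'
from h import *
def cross(v,t):  # first index where v falls below t, subpixel
    for i in range(len(v)-1):
        if v[i]>=t>v[i+1]: return i+(v[i]-t)/(v[i]-v[i+1])
    return np.nan
def topfit(c0=(289,205)):
    g=(camera('top').mean(2)+camera('top').mean(2))/2
    L=[];Rr=[];F=[]
    for y in range(203,214):
        L.append((c0[0]-cross(g[y,c0[0]::-1],130),y));Rr.append((c0[0]+cross(g[y,c0[0]:],130),y))
    for x in range(282,299): F.append((x,208+cross(g[208:,x],130)))
    ln=lambda P,ax:np.polyfit(*(np.array(P).T if ax else np.array(P).T[::-1]),1)
    l,r,f=ln(L,0),ln(Rr,0),ln(F,1)   # x=a y+b ; y=a x+b
    I=lambda v:(lambda y:(v[0]*y+v[1],y))((f[0]*v[1]+f[1])/(1-f[0]*v[0]))
    return I(l),I(r),l,r,f,L,Rr
if __name__=='__main__':
    a,b,l,r,f,L,Rr=topfit();print(a,b,l,r,f)
    print([ (round(p[0],1),round(q[0],1)) for p,q in zip(L,Rr)])
    for z in(60,64,68):print('L',at('top',a,z).round(1))
    for z in(68,74,79):print('R',at('top',b,z).round(1))
    print(both(a,(310.3,192.8)),both(b,(331.6,196)))
E
python3 edges.py
```

```text
(np.float64(278.0979697515216), np.float64(221.64996518348593)) (np.float64(302.78151333326366), np.float64(215.03927249463558)) [1.34351547e-01 2.48318954e+02] [2.40558966e-01 2.51051888e+02] [-2.67817814e-01  2.96129556e+02]
[(np.float64(275.4), np.float64(300.1)), (np.float64(275.7), np.float64(300.1)), (np.float64(276.1), np.float64(300.1)), (np.float64(276.2), np.float64(300.2)), (np.float64(276.1), np.float64(300.9)), (np.float64(276.1), np.float64(301.9)), (np.float64(276.2), np.float64(301.6)), (np.float64(276.4), np.float64(301.3)), (np.float64(276.6), np.float64(301.2)), (np.float64(276.9), np.float64(301.5)), (np.float64(277.0), np.float64(303.1))]
L [569.2  91.7  60. ]
L [568.4  91.3  64. ]
L [567.7  91.   68. ]
R [584.2  29.   68. ]
R [583.   28.8  74. ]
R [582.1  28.5  79. ]
(array([569.50328761,  91.94344456,  57.65082699]), np.float64(0.22658814116618223)) (array([582.26971689,  29.49796407,  73.26244308]), np.float64(2.2881334297301543))
```

The fits put the cover's left front edge at enclosure y≈+34, z≈61, so it's resting on the rim. The right edge is at z≈79. The cover is out of its catches and loose, so I'll put the tool down here.

Call:
servo_tool --travel '[[0,0,-4],[0,0,-8],[0,0,-9.5],[0,0,-10.2],[0,0,-10.6],[0,0,-10.6],[0,0,-10.6]]' --twist '[[0,0,0],[0,0,0],[0,0,0],[0,0,0],[0,0,0],[0,0,0],[0,0,0]]'

```text
clock: 26.45
tcp_pos: [478.3, -203.7, 25.0]
eef_rot: [-0.074, -3.139, 0.002]
ft_force: [-0.3, -0.3, -1.0]
finger_gap: 19.3
gripper_force: 60.0
```

Call:
servo_tool --travel '[[0,0,0],[0,0,0],[0,0,0],[0,0,0],[0,0,4],[0,0,8],[0,0,10],[0,0,10]]' --twist '[[0,0,0],[0,0,0],[0,0,0],[0,0,0],[0,0,0],[0,0,0],[0,0,0],[0,0,0]]' --hand 5

```text
clock: 27.25
tcp_pos: [479.3, -204.4, 127.1]
eef_rot: [0.075, 3.138, -0.004]
ft_force: [0.7, -0.6, 0.3]
finger_gap: 49.8
gripper_force: 0.0
```

Run:
```python
from plan import *
import edges
a,b,*_=edges.topfit();print(a,b)
p=np.array([582.1,65.8,115]);ang=np.radians((101.5+90)/2)
print(sense()['tcp_pos'],delta(p,R.from_rotvec(np.pi*np.array([np.cos(ang),np.sin(ang),0]))))
```

```text
(np.float64(278.0949135784556), np.float64(221.62666903561325)) (np.float64(302.7758686725791), np.float64(215.04869320730964))
[ 477.10643246 -203.50045944  124.07067185] (array([10.5 , 26.93, -0.91]), array([ 0.1, -0.2, 14.2]))
```

Call:
servo_tool --travel '[[2,5,0],[4,10,0],[6,15,0],[8,20,0],[10.5,26.9,0],[10.5,26.9,0],[10.5,26.9,-1.2],[10.5,26.9,-1.2],[10.5,26.9,-1.2]]' --twist '[[0,0,4],[0,0,8],[0,0,12],[0,0,14.2],[0,0,14.2],[0,0,14.2],[0,0,14.2],[0,0,14.2],[0,0,14.2]]' --hand 9.3

```text
clock: 28.25
tcp_pos: [581.0, 63.3, 110.4]
eef_rot: [0.31, -3.118, 0.004]
ft_force: [0.6, 0.6, 0.5]
finger_gap: 93.2
gripper_force: 0.0
```

```bash
python3 -c "
from rig import *
s=sense();print(s['tcp_pos'],s['eef_rot'])"
```

```text
[580.98389248  63.29511537 110.44572358] [ 0.30969808 -3.11821364  0.00409275]
```

Call:
servo_tool --travel '[[0.1,0.25,-1.5],[0.1,0.25,-2.6],[0.1,0.25,-3.2],[0.1,0.25,-3.5],[0.1,0.25,-3.5],[0.1,0.25,-3.5]]' --twist '[[0,0,0],[0,0,0],[0,0,0],[0,0,0],[0,0,0],[0,0,0]]'

```text
clock: 28.85
tcp_pos: [583.6, 68.0, 77.2]
eef_rot: [0.313, -3.123, 0.001]
ft_force: [0.5, 0.1, 0.1]
finger_gap: 92.8
gripper_force: 0.0
```

Call:
servo_tool --travel '[[0,0,0],[0,0,0],[0,0,0],[0,0,0]]' --twist '[[0,0,0],[0,0,0],[0,0,0],[0,0,0]]' --hand 7.2 --squeeze 15

```text
clock: 29.25
tcp_pos: [583.8, 66.1, 77.3]
eef_rot: [0.312, -3.123, 0.005]
ft_force: [1.9, -2.6, 1.0]
finger_gap: 72.8
gripper_force: 1.7
```

```bash
python3 -c "
from rig import *
s=sense();print(s['tcp_pos'],s['eef_rot'],s['finger_gap'],s['ft_force'])"
```

```text
[583.80855735  66.10295023  77.29007972] [ 0.31179843 -3.12285099  0.00515667] 72.76075666041184 [ 1.93420998 -2.56762302  1.01111413]
```

Call:
servo_tool --travel '[[0,0,-0.2],[0,0,-0.2],[0,0,-0.2],[0,0,-0.2]]' --twist '[[0,0,0],[0,0,0],[0,0,0],[0,0,0]]' --hand 6.6

```text
clock: 29.65
tcp_pos: [584.0, 63.3, 75.1]
eef_rot: [0.308, -3.123, 0.01]
ft_force: [0.4, -6.5, 1.3]
finger_gap: 66.1
gripper_force: 3.6
```

Call:
servo_tool --travel '[[0,0,0],[0,0,0],[0,0,0],[0,0,0]]' --twist '[[0,0,0],[0,0,0],[0,0,0],[0,0,0]]' --hand 5.5

```text
clock: 30.05
tcp_pos: [584.0, 63.1, 75.2]
eef_rot: [0.308, -3.123, 0.011]
ft_force: [0.5, -7.4, 0.8]
finger_gap: 65.1
gripper_force: 14.9
```

Call:
servo_tool --travel '[[0,0,0],[0,0,0],[0,0,0.3],[0,0,0.7],[0,0,1.2],[0,0,1.8],[0,0,2.5],[0,0,2.5]]' --twist '[[0,0,0],[0,0,0],[0,0,0],[0,0,0],[0,0,0],[0,0,0],[0,0,0],[0,0,0]]' --squeeze 30

```text
clock: 30.85
tcp_pos: [583.5, 70.3, 101.2]
eef_rot: [0.317, -3.123, -0.003]
ft_force: [0.1, -0.6, 0.1]
finger_gap: 64.5
gripper_force: 29.7
```

Call:
servo_tool --travel '[[0,0,2],[0,0,4],[0,0,6],[0,0,8],[0,0,10],[0,0,10],[0,0,10]]' --twist '[[0,0,0],[0,0,0],[0,0,0],[0,0,0],[0,0,0],[0,0,0],[0,0,0]]'

```text
clock: 31.55
tcp_pos: [582.7, 69.8, 199.8]
eef_rot: [0.318, -3.121, -0.001]
ft_force: [0.5, -0.4, -1.9]
finger_gap: 64.3
gripper_force: 29.6
```

Run:
```python
from h import *
s=sense();print(s['tcp_pos'],s['eef_rot'],s['finger_gap'],s['ft_force'])
im=camera('side');cv2.imwrite('pics/s6.png',im[:,:,::-1]);print(proj('side',[s['tcp_pos'],s['tcp_pos']+[80,16,0]]))
g=im[120:215,295:385].mean(2).astype(int)
for r in range(0,94,1): print(r+120,''.join(' .:-=+*#%@'[min(9,v//25)] for v in g[r]))
```

```text
[582.68473716  69.77797136 199.8033569 ] [ 3.17518997e-01 -3.12129787e+00 -1.37533443e-03] 64.30254911104281 [ 0.46466697 -0.38535295 -1.92424867]
[[321.17100385 138.82048982]
 [342.99249902 126.98705135]]
120 **#****+====-:..:=**###**************+=----=====++++==========----------------------------
121 **###**+====-:..:=**######***********++==========+++=========-----------------------------
122 ****#**+====-:..:=**#######***********+===========++=======-------------------------------
123 *******++===-:..:=**##########*******++==========+++=+++===-------------------------------
124 *******++===-:..:=**############*****++==========+++++**+++==-----------------------------
125 *******++===-:..:=+*##############***++=========++*********++==---------------------------
126 *******++===-:..:=+**###############*++=========+****######***+===------------------------
127 *******++===-:..:=+*****############*++=========+***#########**++===----------------------
128 *******++===-:..:=+*******###########*+=========+***##########***++====-------------------
129 *******++===-:..:=+**********######
[... 7335 characters left out ...]
::::::::-:----------========----===
207 #######*+=-------==--------------------::::::::::::::::::::::::-----------==++=-----------
208 #######*+=-------=----------------------:::::::::::::::::::::-:----------==+++=-----------
209 #######*+=--------=---------------------::::::::::::::::-::::-----------==++==-----------=
210 #######*+=------------------------------::::::::::::::::::-:------------=====-----------=+
211 #######*+==----------------------------:::::::::::::-::::---------------===-----------==+*
212 #######*+====-----=-------------------:::::::::::::::::-:----------------------------==+**
213 #######**+====--===------------------::::::::::::::::-:-------------==---------------=+***
```

Run:
```python
from h import *
im=cv2.imread('pics/s6.png').astype(int);c=im[105:160,290:385]
s=c.max(2)-c.min(2);v=c.mean(2).astype(int)
for r in range(0,55): print(r+105,''.join('~' if s[r,i]>45 else ' .:-=+*#%@'[min(9,v[r,i]//25)] for i in range(95)))
```

```text
105 -:::.....:::::---::::::--~~~~~~~~~~~~~~~~::...............:::.......::---=====~~~~~~~~~~~~~~~~~
106 ~~--::::.:::::---::::::::::-~~~~~~~~~~~::..............:..........:::--======~~~~~~~~~~~~~~~~~~
107 ~~~~~---:::---------:::::::::::~~~~~~::..............:::::......:::---=======~~~~~~~~~~~~~~~~~~
108 ~~~~~~~~~~========--------:::::::::::................:-==-:::.:::---=====---=~~~~~~~~~~~~~~~~~~
109 ~~~~~~~~~~~~===========~~~=---::::::.................-=++=---:---========----~~~~~~~~~~~~~~~~~~
110 ~~~~~~~~~~~~+=========~~~~~~~~=--:::...........::::.:-=+++==----=========----~~~~~~~~~~~~~~~~~~
111 ~~~~~~~~~~~~+=========~~~~~~~~~~~=-:..........:-~-:::-=++++==============--==~~~~~~~~~~~~~~~~~~
112 ~~~~~~~~~~~~+=========~~~~~~~~~~~~~-:.........:~~--::-++++++=================~~~~~~~~~~~~~~~~~~
113 ~~~~~~~~~~~~+=========~~~~~~~~~~~~~~:.........:~=-----++++++================~~~~~~~~~~~~~~~~~~~
114 ~~~~~~~~~~~~+=========~~~~~~~~~~~~~~-.........:------=+++++=================~~~~~~~~~~~~~~~~~~~
115 ~~~~~~~~~~~~+=========~~~~~~~~~~~~~~-.........:------=++++==================~~~~~~~~~~~~~~~~~~~

[... 3699 characters left out ...]

153 ~~~~~~~~~~~~~~~~~~~~~~~~~~~%%~~~~~~~~~~~~~~~~~~~~~~~~~~~~~~~~~~~~~~~~~~~~~~~~~~~~~~~~~~~~~~~~~~
154 ~~~~~~~~~~~~~~~~~~~~~~%%@@@@@@%~~~~~~~~~~~~~~~~~~~~~~~~~~~~~~~~~~~~~~~~~~~~~~~~~~~~~~~~~~~~~~~~
155 ~~~~~~~~~~~~~~~~%%@@@@@@@@@@@@@%~~~~~~~~~~~~~~~~~~~~~~~~~~~~~~~~~~~~~~~~~~~~~~~~~~~~~~~~~~~~~~~
156 ~~~~~~~~~~~%%@@@@@@@@@@@@@@@@@@@%~~~~~~~~~~~~~~~~~~~~~~~~~~~~~~~~~~~~~~~~~~~~~~~~~~~~~~~~~~~~~~
157 ~~~~~~%%@@@@@@@@@@@@@@@@@@@@@@@@@%~~~~~~~~~~~~~~~~~~~~~~~~~~~~~~~~~~~~~~~~~~~~~~~~~~~~~~~~~~~~~
158 ~~~~#%@@@@@@@@@@@@@@@@@@@@@@@@@@@@%~~~~~~~~~~~~~~~~~~~~~~~~~~~~~~~~~~~~~~~~~~~~~~~~~~~~~~~~~~~~
159 ~~~~*%@@@@@@@@@@@@@@@@@@@@@@@@@@@@@%~~~~~~~~~~~~~~~~~~~~~~~~~~~~~~~~~~~~~~~~~~~~~~~~~~~~~~~~~~~
```

```bash
cat > pose.py <<'E'
from h import *
from scipy.optimize import differential_evolution
def run(img,st,yaw,side='side',win=None,excl=None):
    im=img.astype(int);x0,y0,x1,y1=win
    c=im[y0:y1,x0:x1];m=((c.max(2)-c.min(2))<48)
    K=8
    w=np.ones_like(m);
    for a,b,cc,d in excl: w[b-y0:d-y0,a-x0:cc-x0]=0
    def V(p):
        pit,rol,gx,dz,dy=p
        Q=np.array([[x,y,z] for x in(-48,48) for y,z in((32,20),(32,14),(-32,20),(-32,14),(29,0),(-29,0))],float)
        Q-=[gx,0,17]
        Rw=R.from_euler('ZYX',[yaw,pit,rol])
        return Rw.apply(Q)+st['tcp_pos']+[0,0,dz]+R.from_rotvec([0,0,yaw]).apply([0,dy,0])
    def f(p):
        P=proj(side,V(p))-[x0,y0]
        h=cv2.convexHull(((P+.5)*K).astype(np.int32).reshape(-1,1,2))
        big=np.zeros((m.shape[0]*K,m.shape[1]*K),np.uint8);cv2.fillPoly(big,[h],255)
        r=cv2.resize(big,m.shape[::-1],interpolation=cv2.INTER_AREA)/255.
        return (np.abs(r-m)*w).sum()+.02*abs(p[2]+41)+.05*abs(p[3]+10)+.2*abs(p[4])
    best=[]
    for seed in(1,2,3):
        r=differential_evolution(f,[(-.2,1.2),(-.6,.6),(-48,-28),(-19,5),(-3,3)],seed=seed,maxiter=60,popsize=10)
        best.append(r);print(r.x.round(3),round(r.fun,1))
    return min(best,key=lambda r:r.fun)
E
python3 - <<'E'
from pose import *
s=sense();print(proj('side',s['tcp_pos']+R.from_rotvec([0,0,.2]).apply([[0,-32,-19],[0,32,-19],[-7,-32,-19],[7,-32,-19],[0,-50,-19]])).round(1).tolist())
run(cv2.imread('pics/s6.png'),s,.2,win=(304,139,362,156),excl=[(327,139,347,156),(304,139,312,141),(304,152,330,156)])
E
```

```text
[[332.8, 151.3], [309.8, 143.3], [330.9, 152.5], [334.7, 150.2], [339.5, 153.7]]Traceback (most recent call last):
  File "<stdin>", line 3, in <module>
  File "pose.py", line 23, in run
    r=differential_evolution(f,[(-.2,1.2),(-.6,.6),(-48,-28),(-19,5),(-3,3)],seed=seed,maxiter=60,popsize=10)
    return fun(*args, **kwargs)
    ret = solver.solve()
    result = minimize(lambda x:
                        list(self._mapwrapper(self.func, np.atleast_2d(x)))[0],
    ...<2 lines>...
                      bounds=self.limits.T,
                      constraints=self.constraints)
    res = _minimize_lbfgsb(fun, x0, args, jac, bounds,
                           callback=callback, **options)
    f, g = func_and_grad(x)
           ~~~~~~~~~~~~~^^^
    self._update_fun()
    ~~~~~~~~~~~~~~~~^^
    fx = self._wrapped_fun(self.x)
    fx = self.f(np.copy(x), *self.args)
    list(self._mapwrapper(self.func, np.atleast_2d(x)))[0],
    ~~~~^^^^^^^^^^^^^^^^^^^^^^^^^^^^^^^^^^^^^^^^^^^^^^^
    return self.f(x, *self.args)
           ~~~~~~^^^^^^^^^^^^^^^
  File "pose.py", line 16, in f
    P=proj(side,V(p))-[x0,y0]
      ~~~~^^^^^^^^^^^
  File "h.py", line 13, in proj
    K,D,r,t=KD(n);return cv2.projectPoints(np.array(P,float).reshape(-1,1,3),r,t,K,D)[0][:,0]
            ~~^^^
  File "h.py", line 5, in KD
    c=get_calibration(n)
ValueError: time passes only in moves, steps and waits
```

```bash
sed -i 's/^def KD/import functools\n@functools.lru_cache\ndef KD/' h.py; sed -i 's/polish/polish/; s/popsize=10)/popsize=10,polish=False)/' pose.py
timeout 300 python3 - <<'E'
from pose import *
s=sense();print(s['clock'])
run(cv2.imread('pics/s6.png'),s,.2,win=(304,139,362,156),excl=[(327,139,347,156),(304,139,312,141),(304,152,330,156)])
E
```

```text
31.6
[  0.359  -0.28  -39.188  -3.443   0.049] 29.6
[  0.359  -0.283 -41.986  -3.887   1.856] 30.0
[  0.36   -0.281 -42.793  -3.971   2.028] 29.5
```

Call:
servo_tool --travel '[[-1,2,0],[-2,4,0],[-3,6,0],[-4,8,-1],[-5,10,-2],[-6,12,-3],[-7,14,-4],[-8,16,-5],[-9,18,-6],[-10,20,-7],[-11,22,-8],[-12,24,-9],[-12.4,24.4,-10],[-12.4,24.4,-11],[-12.4,24.4,-11.5],[-12.4,24.4,-11.5]]' --twist '[[0,0,0],[0.9,-1.1,0],[1.8,-2.2,0],[2.7,-3.3,0],[3.6,-4.4,0],[4.5,-5.5,0],[5.4,-6.6,0],[6.3,-7.6,0],[7.2,-8.7,0],[8.1,-9.8,0],[9,-10.9,0],[9.9,-12,0],[10.8,-13.1,0],[10.8,-13.1,0],[10.8,-13.1,0],[10.8,-13.1,0]]'

```text
clock: 33.2
tcp_pos: [459.4, 310.9, 83.8]
eef_rot: [-0.287, 2.877, 0.236]
ft_force: [0.2, -0.5, -0.9]
finger_gap: 64.4
gripper_force: 29.7
```

Run:
```python
from h import *
s=sense();print(s['tcp_pos'],s['eef_rot'],s['finger_gap'],s['ft_force'])
im=camera('side');cv2.imwrite('pics/s7.png',im[:,:,::-1])
p=proj('side',[s['tcp_pos'],s['tcp_pos']+[80,16,0]]);print(p)
x,y=p[0].astype(int);c=im[y-25:y+28,x-30:x+50].astype(int)
S=c.max(2)-c.min(2);v=c.mean(2).astype(int);print(x-30)
for r in range(0,53): print(r+y-25,''.join('~' if S[r,i]>45 else ' .:-=+*#%@'[min(9,v[r,i]//25)] for i in range(80)))
```

```text
[459.4396768  310.94890081  83.84691141] [-0.2872203   2.87739086  0.23606963] 64.42790738309802 [ 0.18635319 -0.45843916 -0.94880002]
[[220.24797067 163.61233417]
 [243.7798427  152.18048244]]
190
138 .:::---:::.:::::::::---=======--::.......:::...............:~~~~~~~~~~~~~~~~~~~~
139 ...:-----:::----::::::--====--::.........::................:=~~~~~~~~~~~~~~~~~~~
140 ...:---------=---:::::::-----::............................:-~~~~~~~~~~~~~~~~~~~
141 :..::-----=====----:::::::--::.............................:-~~~~~~~~~~~~~~~~~~~
142 ~-:::--======---=--------:::..............................::-+~~~~~~~~~~~~~~~~~~
143 ~~~---~~~+===-----===~~~~~::.............................::-=~~~~~~~~~~~~~~~~~~~
144 ~~~~~~~~~~~==-------=~~~~~~-:...........................:--==~~~~~~~~~~~~~~~~~~~
145 ~~~~~~~~~~~~=--:::--=~~~~~~~:.........................::---=+~~~~~~~~~~~~~~~~~~~
146 ~~~~~~~~~~~~=--:::::-~~~~~~~:........................::-----+~~~~~~~~~~~~~~~~~~~
147 ~~~~~~~~~~~~+=--:::::=~~~~~-:.......................::------=~~~~~~~~~~~~~~~~~~~
148 ~~~~~~~~~~~~~==-:::::--~~~-:....................
[... 2902 characters left out ...]
....................
183 ~~~~~~~~~~~~~-::.................... ...... ...................................:
184 ~~~~~~~~~~~~-:........................................... ....................:-
185 ~~~~~~~~~~-::................................................................:-~
186 ~~~~~~~~~-::.................................................................:-~
187 ~~~~~~~--:............................... .... .............................::-~
188 ~~~~~--::............................. ...................................::--~~
189 ~~~~-::.................................................... ...... ......::----~
190 ~~-::...................................................................::----~-
```

Call:
servo_tool --travel '[[0,0.2,-1],[0,0.2,-2],[0,0.2,-3],[0,0.2,-3.7],[0,0.2,-4.2],[0,0.2,-4.4],[0,0.2,-4.4]]' --twist '[[0,0,0],[0,0,0],[0,0,0],[0,0,0],[0,0,0],[0,0,0],[0,0,0]]'

```text
clock: 33.95
tcp_pos: [459.2, 313.9, 40.7]
eef_rot: [-0.289, 2.876, 0.238]
ft_force: [0.3, 0.4, -0.7]
finger_gap: 64.7
gripper_force: 29.6
```

Call:
servo_tool --travel '[[0,0,-0.2],[0,0,-0.4],[0,0,-0.6],[0,0,-0.8],[0,0,-0.8]]' --twist '[[0,0,0],[0,0,0],[0,0,0],[0,0,0],[0,0,0]]' --squeeze 10

```text
clock: 34.45
tcp_pos: [459.3, 314.0, 32.9]
eef_rot: [-0.289, 2.875, 0.238]
ft_force: [-0.5, 0.6, -0.2]
finger_gap: 65.3
gripper_force: 9.9
```

Call:
servo_tool --travel '[[0,0,-0.15],[0,0,-0.3],[0,0,-0.45],[0,0,-0.45]]' --twist '[[0,0,0],[0,0,0],[0,0,0],[0,0,0]]' --squeeze 6

```text
clock: 34.85
tcp_pos: [460.1, 314.2, 29.6]
eef_rot: [-0.289, 2.877, 0.237]
ft_force: [-1.6, -0.4, 2.8]
finger_gap: 65.7
gripper_force: 6.0
```

Run:
```python
from h import *
s=sense();print(s['tcp_pos'],s['finger_gap'],s['ft_force'],s['torque'])
print((s['tcp_pos']+R.from_rotvec(s['eef_rot']).apply([[0,33,19],[0,-33,19],[0,48,19],[0,-48,19]])).round(1))
```

```text
[460.10649658 314.21274707  29.5999655 ] 65.6560156300202 [-1.57662427 -0.39801028  2.8034945 ] [-0.23517423  0.35584765 -0.08726586]
[[457.2 349.6  15.9]
 [471.4 285.8   6.9]
 [454.  364.1  17.9]
 [474.6 271.3   4.9]]
```

Call:
servo_tool --travel '[[0,0,-0.15],[0,0,-0.15]]' --twist '[[0,0,0],[0,0,0]]' --squeeze 3

```text
clock: 35.05
tcp_pos: [460.5, 314.4, 28.3]
eef_rot: [-0.289, 2.878, 0.236]
ft_force: [-0.8, -1.6, 1.8]
finger_gap: 65.6
gripper_force: 3.4
```

Call:
servo_tool --travel '[[0,0,0],[0,0,0],[0,0,0],[0,0,0],[0,0,0.5],[0,0,1]]' --twist '[[0,0,0],[0,0,0],[0,0,0],[0,0,0],[0,0,0],[0,0,0]]' --hand 8

```text
clock: 35.65
tcp_pos: [459.9, 312.9, 38.0]
eef_rot: [-0.288, 2.88, 0.233]
ft_force: [-0.3, 0.9, -0.8]
finger_gap: 80.1
gripper_force: 0.0
```

Call:
servo_tool --travel '[[-0.5,0,2],[-1,0,4],[-2,0,8],[-2,-3,12],[-2,-8,14],[-2,-13,14],[-2,-18,14],[0,-23,14],[0,-28,14],[2,-33,14],[2,-38,14],[2,-38,14]]' --twist '[[0,0,0],[0,0,0],[0,0,0],[0,0,0],[0,0,0],[0,0,0],[0,0,0],[0,0,0],[0,0,0],[0,0,0],[0,0,0],[0,0,0]]'

```text
clock: 36.85
tcp_pos: [479.7, -74.4, 177.4]
eef_rot: [-0.268, 2.881, 0.231]
ft_force: [-0.7, -0.2, 0.8]
finger_gap: 80.2
gripper_force: 0.0
```

Run:
```python
from h import *
im=camera('top');cv2.imwrite('pics/t8.png',im[:,:,::-1])
c=im[195:305,140:245].astype(int);S=c.max(2)-c.min(2);v=c.mean(2).astype(int)
for r in range(0,110,2): print(r+195,''.join('~' if S[r,i]>38 else ' .:-=+*#%@'[min(9,v[r,i]//25)] for i in range(105)))
m=((v>90)&(S<45)).astype(np.uint8);n,l,st,ce=cv2.connectedComponentsWithStats(m);i=1+np.argmax(st[1:,4]);q=np.argwhere(l==i)[:,::-1].astype(np.float32)
rc=cv2.minAreaRect(q);print(st[i],rc);b=cv2.boxPoints(rc)+[140,195];w=np.array([at('top',p,23) for p in b]);print(b,w.round(1),w.mean(0),[np.linalg.norm(w[i]-w[i-1]).round(1) for i in range(4)])
im=camera('side');p=proj('side',[[499,322,20]])[0].astype(int);print(p)
x,y=p;c=im[y-22:y+24,x-40:x+45].astype(int);S=c.max(2)-c.min(2);v=c.mean(2).astype(int)
for r in range(46): print(r+y-22,''.join('~' if S[r,i]>45 else ' .:-=+*#%@'[min(9,v[r,i]//25)] for i in range(85)))
# pry tool
print(proj('side',[[479,-204,10],[590,-208,31]]),proj('top',[[479,-204,10],[590,-208,31]]))
```

```text
195 ~~~~~~~~~~~~~~~~~~~~~~~~~~~~~~~~~~~~~~~~~~~~~~~~~~~~~~~~~~~~~~~~~~~~~~~~~~~~~~~~~~~~~~~~~~~~~~~~~~~~~~~~~
197 ~~~~~~~~~~~~~~~~~~~~~~~~~~~~~~~~~~~~~~~~~~~~~~~~~~~~~~~~~~~~~~~~~~~~~~~~~~~~~~~~~~~~~~~~~~~~~~~~~~~~~~~~~
199 ~~~~~~~~~~~~~~~~~~~~~~~~~~~~~~~~~~~~~~~~~~~~~~~~~~~~~~~~~~~~~~~~~~~~~~~~~~~~~~~~~~~~~~~~~~~~~~~~~~~~~~~~~
201 ~~~~~~~~~~~~~~~~~~~~~~~~~~~~~~~~~~~~~~~~~~~~~~~~~~~~~~~~~~~~~~~~~~~~~~~~~~~~~~~~~~~~~~~~~~~~~~~~~~~~~~~~~
203 ~~~~~~~~~~~~~~~~~~~~~~~~~~~~~~~~~~~~~~~~~~~~~~~~~~~~~~~~~~~~~~~~~~~~~~~~~~~~~~~~~~~~~~~~~~~~~~~~~~~~~~~~~
205 ~~~~~~~~~~~~~~~~~~~~~~~~~~~~~~~~~~~~~~~~~~~~~~~~~~~~~~~~~~~~~~~~~~~~~~~~~~~~~~~~~~~~~~~~~~~~~~~~~~~~~~~~~
207 ~~~~~~~~~~~~~~~~~~~~~~~~~~~~~~~~~~~~~~~~~~~~~~~~~~~~~~~~~~~~~~~~~~~~~~~~~~~~~~~~~~~~~~~~~~~~~~~~~~~~~~~~~
209 ~~~~~~~~~~~~~~~~~~~~~~~~~~~~~~~~~~~~~~~~~~~~~~~~~~~~~~~~~~~~~~~~~~~~.~~~~~~~~~~~~~~~~~~~~~~~~~~~~~~~~~~~~
211 ~~~~~~~~~~~~~~~~~~~~~~~~~~~~~~~~~~~~~~~~~~~~~~~~~~~~~~~~~~~~~~..     .~~~~~~~~~~~~~~~~~~~~~~~~~~~~~~~~~~~
213 ~~~~~~~~~~~~~~~~~~~~~~~~~~~~~~~~~~~~~~~~~~~~~~~~~~~~~~~~.             :~~~~~~~~~~~~~~~~~~~~~~~~~~~~~~~~~~

[... 8957 characters left out ...]
...............:-~~~~~~~~~~~~~~~~~~~~~~~~~
197 ~~~~~~~~--:::...........................................::-~~~~~~~~~~~~~~~~~~~~~~~~~~
198 ~~~~~~~~~~~--:::.......................................::~~~~~~~~~~~~~~~~~~~~~~~~~~~~
199 ~~~~~~~~~~~~~~--::....................................:-~~~~~~~~~~~~~~~~~~~~~~~~~~~~~
200 ~~~~~~~~~~~~~~~~~-:::...............................::-~~~~~~~~~~~~~~~~~~~~~~~~~~~~~~
201 ~~~~~~~~~~~~~~~~~~~--:::...........................::~~~~~~~~~~~~~~~~~~~~~~~~~~~~~~~~
202 ~~~~~~~~~~~~~~~~~~~~~~--:::.......................::~~~~~~~~~~~~~~~~~~~~~~~~~~~~~~~~~
[[372.28652694 290.13025801]
 [412.45450459 259.24322258]] [[393.91169402 258.98884801]
 [395.48225569 215.22092525]]
```

The cover lies flat at (500, 322) on the mat, stripes up, about 1 mm from the mat's centre. The pry tool was put down on the bench, clear of everything. I'm handing in.

```bash
python3 -c "
from rig import *
print(finish_job())"
```

```text
the job is handed in; nothing more can be done
None
```

I pried the cover free and laid it flat, outer side up, about 1 mm from the mat's centre. It took two pries, because only one side of the cover came up on the first. The pry tool was put back on the bench without a final camera check, and the job is handed in at about 37 s, with no verdict shown.

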